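# Stack an E-and-bar transformer core in the gluing jig

### The arm

A 7-joint arm with a two-finger parallel gripper is mounted at the origin on a cart in front of the work surface, level with it; the furniture and walls round the work are solid. World frame = base frame: x ahead of the robot, y to its left, z up, the work surface at z = 0. Lengths are in mm, angles in rad, forces in N, time in s.
With the tool pointing down it reaches from about 400 to 900 mm from the base axis. Payload 5.5 kg.
Tool frame: the origin (TCP) lies midway between the tips of the shut fingers; the grasp point (between the pads) lies 19 mm behind it (arm.pinch_z is the distance from the TCP to the grasp point, in mm); x points along the fingers, z is the direction in which the jaws open and shut, and the axes are right-handed (so a half turn about x gives the same grasp; the last joint's range is limited). The gripper opens to 92 mm and grips with 3 to 60 N. Pads are 19 mm wide; open, the fingers measure 130 mm over their backs; the gripper's body (75 mm by 190 mm) begins 47 mm behind the grasp point.
Start: joints at [-1.018, 0.501, -0.427, 1.55, 0.221, 1.138, -0.21], TCP at [185.706, 622.907, 226.729] pointing down, gripper open.
Joint ranges: [-2.88, 2.88], [-0.31, 2.03], [-1.54, 1.56], [0.2, 2.42], [-1.41, 4.55], [0.19, 2.02], [-2.57, 2.57]. Speed limits (rad/s): [2.57, 2.57, 3.14, 3.14, 3.14, 3.14, 3.14].

### API

Orientations are given as a unit quaternion [x, y, z, w].
In Python, from rig import monitor, vision, workorder, arm gives the robot as it stands.
- The arm moves only by the tool arm_command, never from a script. Its argument "motion" is a list that holds one entry, the list of rows, each a list of 6 numbers: the shift along the tool's x, y, z normalised to -1 to 1, where 1 is 0.3 m, then the turn, a rotation vector about the tool's x, y, z normalised to -1 to 1, where 1 is pi rad. In form: [[[dx, dy, dz, wx, wy, wz], ...]]. A call has 1 to 20 rows; each row shifts and turns the pose as measured when the row begins, along the tool's axes as they then stand; what a row does not reach is not made up. A row lasts 1/8 s, in which the tool goes at most 62.5 mm and 10.7 degrees, less where a joint would pass 70% of its speed; a pose out of reach is approached as far as the arm can. A call with a number of a shift or a turn outside -1 to 1 is refused whole. A call with a gripper value outside its range is refused whole. "grip" is the closure, from -1 (fully open) to 1 (shut), so that 0 is half open, set as the call begins (left out, the last holds). The fingers move at their own pace and stop on an object; "newtons" is the grip in N (left out, the last holds). Time passes only in rows, so rows that do not move let the fingers close. It gives the time, the measured TCP pose, the force and the opening at its end, in the units of the state.
- monitor.state(): the state, without advancing time (a new reading comes with each control period).
- vision.camera(name): name is "scene" or "side" or "wrist"; returns a dict with "img" (480x640x3 uint8, red, green, blue), "depth" (480x640 float32, mm along the optical axis (not along the pixel's ray), 0 where there is no reading), "fx", "fy", "cx", "cy" (pixels), "dist" ([k1, k2, p1, p2, k3] as OpenCV has them; the pictures are not rectified), "extrinsics" (4x4, takes a point from camera to world coordinates). Camera axes: x right, y down, z forward; pixel columns grow to the right and rows downward; lengths in mm; the calibration is good to about 2 mm. A picture is of the moment at which its call begins.
- workorder.sign_off(): hands the job in, once; it reports no verdict.
Trained networks look in a picture, given as the dict that the camera call returned (one of the last four; its "shot" number tells which), for a name from the list of things; names that differ only in an ending like _2 or _b are one class to them, and where a whole thing is asked for, a point or a joint stands for the part that bears it (a point fixed in the world has none). Each returns a list of dicts, best first, with "conf" (0 to 1); they miss things now and then, are a little off and sometimes report something else, mostly with a low value. They report only what shows in the picture. A call takes as long as a camera call. They do not tell look-alikes from the thing itself.
- vision.recognise(name, picture): "position" ([x, y, z] in mm, in the coordinates of the camera as it stood for that picture, good to about 4 mm: the middle of the surface that is visible of it).
- vision.masks_of(name, picture): "pixels" (480x640 bool, what is visible of it).
The state is a dict: "time_s": time; "joint_pos": joint angles; "joint_vel": joint speeds; "joint_efforts": joint torques, N m; "tcp_pos": TCP position; "ee_rot": TCP orientation; "ft_force": force on the tool from outside, world axes, zero at the start; "moment": the same for the moment, N m; "width": finger opening in mm.
Only numpy, scipy, OpenCV 4.12 (cv2) and the standard library are available. Lean on these libraries where they do the work, as an engineer would, in place of code of your own. Each camera call takes 0.05 s, during which the arm holds its last target.

### The job

Build up the transformer in the gluing jig, piece by piece, so that the joints can set: first the E-shaped ferrite core down between the dowels with its legs up, next the wound coil former fully home on the core's middle leg, then the ferrite bar that is as long as the core lying flat across all three legs, and last the steel knob weight upright on the middle of the bar. Ferrite is brittle, so set things down rather than dropping them, and leave the shorter bar and everything else on the bench where it is.

Things in the scene. Friction and masses are not known exactly. Their poses are not given: they have to be found in the camera images.
- glue_jig: Fixed jig: bare aluminium plate 108 x 64 x 10 mm (long along x), with six upright steel dowel pins, 6 mm thick, standing 44 mm above the plate, tips tapered: four at x=+-30, y=+-19.5 mm, two at x=+-40.5, y=0. They leave 75 x 33 mm for the E core, either way round, long side along x; 54 mm free between pins on the long sides. Origin: centre of underside, on the bench; plate top 10 mm above it.
- e_core: Dark grey ferrite E core on its back, legs up: 70 (x) x 28 (y) x 36 mm high, 0.2 kg. Back 11 mm thick; legs rise 25 mm from it, 28 mm wide in y: middle leg 20 mm in x, at the centre; outer legs 11 mm, at the ends; gaps 14 mm; top rims rounded. Origin: centre of underside, z up. Grip across the 28 mm at the middle leg.
- coil_former: Copper-wound coil former, cream rectangular flanges 42 (x) x 50 mm (y), 23.5 mm high, 60 g; upright through hole 25.5 (x) x 33.5 mm (y) goes over the 20 x 28 mm middle leg, 42 mm side between the outer legs (48 mm apart), either way round. Grip across its 50 mm: it sticks out past the core there. Origin: centre of underside; home, it is 11 mm above the core's origin, top 1.5 mm below leg tips.
- i_bar: Dark grey ferrite bar, the longer of two: 70 (x) x 28 (y) x 14 mm high, 0.12 kg, lying flat. Origin: centre of underside. In place it is 36 mm above the core's origin, parallel to the core; the pins end 8 mm above the leg tips and guide it. The former reaches out below it (1.5 mm under its underside): hold it across the 28 mm with fingertips not below its underside.
- short_bar: Dark grey ferrite bar of a smaller core, the shorter of two: 46 x 20 x 10 mm, lying flat; too short for this core, stays where it is. Origin: centre of underside.
- knob_weight: Round steel weight, upright: body 44 mm in diameter and 30 mm high, narrow neck (13 mm), on top a round grip knob 22 mm in diameter from 42 to 58 mm above the underside, about 0.36 kg. Origin: centre of the underside. Grip the knob, with fingertips staying above the body's top.
- bobbin_3: Small round wire bobbin 26 mm across the flanges, 22 mm tall, standing; bystander. Origin at its underside.
- toroid_1: Small ring-shaped choke wound with copper wire, about 23 mm in diameter, 9 mm thick, lying flat; bystander. Origin at its underside.
- glue_bottle: White glue bottle with a thin nozzle, 42 mm in diameter, 137 mm tall, upright at the back; bystander. Origin at its underside.
Mind the look-alikes: they are no part of the job. What is shaped like the e_core but pink is not meant.

How it is judged:
By the outcome, as a careful person would: the job done as asked, in the order asked, and still so for the second after the job is handed in, with the robot touching nothing.
It also fails if it takes over 136 s, if anything falls off the work surface, if the arm or the gripper's body presses on something with over 40 N, if the wrist force passes 120 N, or if a joint passes its speed limit or range.

## Working session

There is one attempt and no reset: what is moved stays moved. The work goes in short steps, Python scripts to look and compute and a tool call to move; the robot and the scene stay as the last step left them, time stands still between calls to the robot, and variables do not carry over. Pictures are saved under pics/ and viewed, and the job is handed in when it is done.

Besides the shell and the picture viewer there is one more tool, called after "Request:" as name(argument=value, ...) on one line, values as JSON. arm_command: Moves the arm, as the interface text tells. Scaled input: -1 to 1 covers 0.3 m each way for a shift and pi rad each way for a turn. Its arguments: {"type":"object","properties":{"motion":{"type":"array"},"grip":{"type":"number"},"newtons":{"type":"number"}},"required":["motion"]}

```bash
mkdir -p pics; ls; cat > h.py <<'E'
import numpy as np, cv2
from rig import monitor, vision, workorder, arm
def shot(n,f=None):
    p=vision.camera(n)
    if f: cv2.imwrite('pics/'+f,p['img'][:,:,::-1])
    return p
def toworld(p,c):
    return (p['extrinsics']@np.r_[c,1])[:3]
def pix2w(p,u,v,d=None,z=None):
    K=np.array([[p['fx'],0,p['cx']],[0,p['fy'],p['cy']],[0,0,1.]])
    q=cv2.undistortPoints(np.array(np.c_[u,v],float).reshape(-1,1,2),K,np.array(p['dist'],float)).reshape(-1,2)
    r=np.c_[q,np.ones(len(q))]
    E=p['extrinsics']
    if d is not None: c=r*np.asarray(d).reshape(-1,1); return c@E[:3,:3].T+E[:3,3]
    rw=r@E[:3,:3].T; t=(z-E[2,3])/rw[:,2]
    return E[:3,3]+rw*t[:,None]
E
python3 - <<'E'
from h import *
s=monitor.state();print(s)
for n in ['scene','side','wrist']:
    p=shot(n,n+'0.png')
    print(n,p['fx'],p['dist'],p['extrinsics'].round(3).tolist())
    for o in ['glue_jig','e_core','coil_former','i_bar','short_bar','knob_weight','glue_bottle','bobbin_3','toroid_1']:
        for r in vision.recognise(o,p): 
            if r['conf']>.2: print(o,round(r['conf'],2),toworld(p,r['position']).round(0))
E
```

```text
pics
{'time_s': 0.0, 'joint_pos': array([-1.01779841,  0.50185722, -0.42678247,  1.55145438,  0.22079533,
        1.13830504, -0.21027217]), 'joint_vel': array([-0.00065344, -0.00104663,  0.00109828, -0.0014963 , -0.00120017,
       -0.00133519, -0.00116603]), 'joint_efforts': array([ 1.21354678e-03, -5.66611648e+01, -5.81540018e+00, -2.79104573e+01,
       -6.85056089e-02,  3.11648345e-02,  1.84886476e-04]), 'tcp_pos': array([185.58655953, 622.20322126, 225.66989431]), 'ee_rot': array([-0.42298144,  0.56751246,  0.42218812,  0.5663687 ]), 'ft_force': array([ 0.34928153, -0.42128028, -0.06797656]), 'moment': array([-0.02024745, -0.03142934,  0.02070154]), 'width': 91.69416344634828}
scene 586.3147889821357 [-0.08798565  0.          0.          0.          0.        ] [[0.875, -0.338, 0.346, 136.136], [-0.483, -0.626, 0.612, -619.041], [0.01, -0.703, -0.711, 949.072], [0.0, 0.0, 0.0, 1.0]]
glue_jig 0.77 [458. 231.  10.]
e_core 0.82 [451. -56.  33.]
e_core 0.6 [625. 260.  23.]
coil_former 0.63 [637. -28.  20.]
i_bar 0.53 [558. 386.  15.]
short_bar 0.56 [438. 411.  10.]
knob_weight 0.96 [610. 112.  29.]
glue_bottle 0.6 [735. 278.  59.]
bobbin_3 0.7 [663. 398.  20.]
toroid_1 0.7 [538. -58.  10.]
side 560.2488161500804 [-0.08793096  0.          0.          0.          0.        ] [[-0.975, -0.14, 0.171, 414.452], [-0.221, 0.626, -0.748, 915.127], [-0.002, -0.767, -0.642, 696.26], [0.0, 0.0, 0.0, 1.0]]
glue_jig 0.77 [454. 250.  12.]
e_core 0.66 [624. 280.  20.]
e_core 0.58 [447. -46.  23.]
coil_former 0.87 [637. -12.  16.]
i_bar 0.7 [554. 398.  17.]
short_bar 0.76 [435. 421.  10.]
knob_weight 0.93 [610. 133.  29.]
glue_bottle 0.64 [743. 304.  61.]
bobbin_3 0.51 [663. 406.  22.]
toroid_1 0.42 [543. -54.  10.]
wrist 331.4073763644676 [-0.01031233  0.          0.          0.          0.        ] [[0.286, 0.912, 0.293, 106.945], [0.958, -0.272, -0.088, 645.701], [-0.0, 0.306, -0.952, 384.686], [0.0, 0.0, 0.0, 1.0]]
```

View pics/scene0.png

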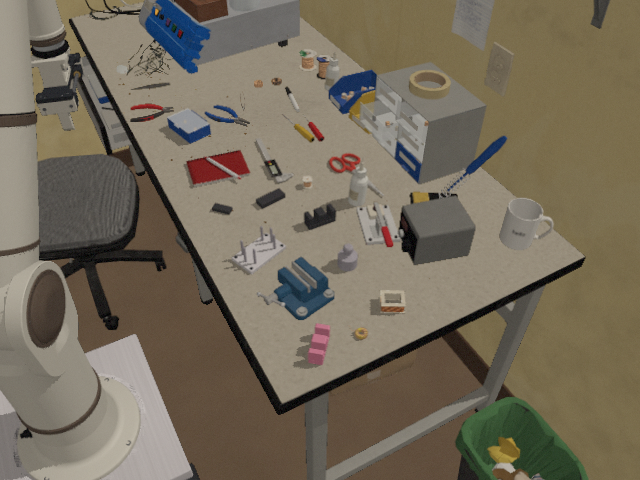

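View pics/side0.png

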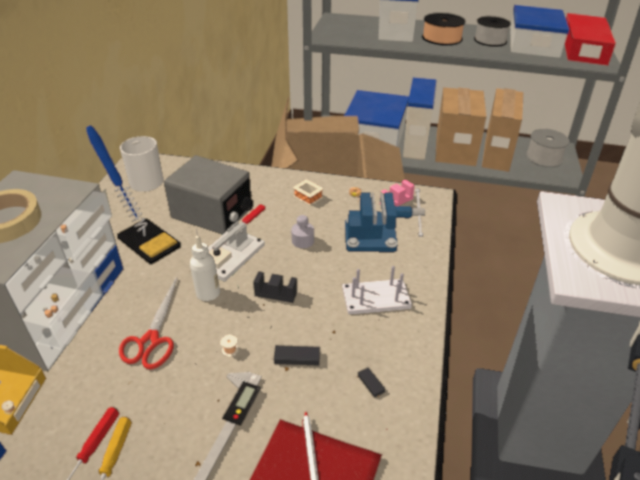

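View pics/wrist0.png

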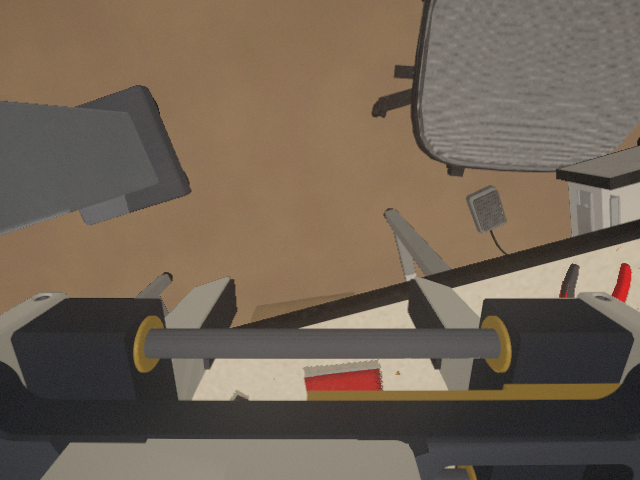

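The grey E core shows in the scene picture at (320,217), with the pink look-alike at (319,343). The jig is at (258,252), the long bar at (270,198), the short one at (222,209), the former at (392,302) and the knob at (347,258). Next I'll measure them with masks and depth.

```bash
cat >> h.py <<'E'
def cloud(p,o,near=None):
    best=None
    for r in vision.masks_of(o,p):
        m=r['pixels']&(p['depth']>0)
        v,u=np.nonzero(m)
        if len(v)<20: continue
        w=pix2w(p,u,v,d=p['depth'][m])
        if near is not None and np.linalg.norm(np.median(w,0)[:2]-near)>60: continue
        return w,r['conf']
    return None,0
def rect(w):
    (c,s,a)=cv2.minAreaRect(w[:,:2].astype(np.float32))
    return np.round(c,1),np.round(s,1),round(a,1)
E
python3 - <<'E'
from h import *
near=dict(glue_jig=(456,240),e_core=(625,268),coil_former=(637,-20),i_bar=(556,392),short_bar=(437,416),knob_weight=(610,120))
for n in ['scene','side']:
    p=shot(n)
    for o,nr in near.items():
        w,c=cloud(p,o,nr)
        if w is None: print(n,o,'none');continue
        print(n,o,round(c,2),len(w),'zpct',np.percentile(w[:,2],[2,25,50,75,98]).round(1),'xy',w[:,:2].mean(0).round(1),rect(w))
    # bench height
    d=p['depth'];v,u=np.mgrid[150:400:5,150:450:5];v=v.ravel();u=u.ravel()
    w=pix2w(p,u,v,d=d[v,u]);z=w[:,2];z=z[abs(z)<15];print('bench',np.median(z),z.std())
E
```

```text
scene glue_jig 0.71 1252 zpct [ 1.9 10.2 12.1 14.  52. ] xy [457.2 235.9] (array([466.2, 250.9]), array([136.8,  86.1]), 19.6)
scene e_core 0.71 524 zpct [ 2.3 13.  24.4 35.4 40.8] xy [626.6 262. ] (array([632.2, 276.8]), array([55.5, 80.1]), 87.2)
scene coil_former 0.8 579 zpct [-0.5  7.8 19.3 24.6 28.4] xy [636.3 -24.8] (array([641.9, -20.5]), array([55.4, 56.9]), 60.7)
scene i_bar 0.84 335 zpct [ 0.8 11.2 14.8 16.5 19.2] xy [558.1 389. ] (array([558.3, 400. ]), array([74. , 49.8]), 5.4)
scene short_bar 0.52 153 zpct [ 2.3  8.7 10.8 12.7 15.7] xy [438.6 414.2] (array([439.9, 415.5]), array([24.7, 49.5]), 40.8)
scene knob_weight 0.56 432 zpct [ 4.4 20.9 31.5 35.4 61. ] xy [610.4 111.3] (array([614.2, 130.9]), array([43. , 71.4]), 3.5)
bench 1.63215693781342 3.983703808727147
side glue_jig 0.67 2037 zpct [ 1.3  8.5  9.7 11.2 50.2] xy [457.9 246.1] (array([461.8, 229.3]), array([107.8,  93. ]), 18.8)
side e_core 0.88 903 zpct [ 1.6 10.7 20.6 33.6 37. ] xy [626.2 274.6] (array([624.5, 263.9]), array([49. , 69.7]), 80.4)
side coil_former 0.9 530 zpct [-0.7  7.1 15.6 22.  25. ] xy [637.5 -20.1] (array([642.1, -39.9]), array([70.6, 76.1]), 60.6)
side i_bar 0.67 870 zpct [ 0.5 11.1 12.6 13.6 15.4] xy [557.8 396.9] (array([558.7, 390.4]), array([71.3, 41.3]), 14.5)
side short_bar 0.58 461 zpct [ 0.7  8.   9.4 10.3 11.8] xy [440.8 419.6] (array([439.5, 416.3]), array([25.4, 47.1]), 43.4)
side knob_weight 0.92 553 zpct [ 2.4 17.6 29.3 32.1 57.8] xy [613.1 130.3] (array([614.6, 123.9]), array([40.2, 39.7]), 12.2)
bench -0.47910440046416625 3.904260255203159
```

```bash
cat >> h.py <<'E'
from scipy.spatial.transform import Rotation as Rn
def tool():
    s=monitor.state(); return s['tcp_pos'],Rn.from_quat(s['ee_rot']),s
def jawyaw(R): z=R.as_matrix()[:,2]; return np.degrees(np.arctan2(z[1],z[0]))
def plan(pts,rows=True,step=60):
    """pts: list of (x,y,z,yaw_jaw deg or None); prints rows"""
    p,R,s=tool(); out=[]
    for x,y,z,yw in pts:
        y0=jawyaw(R); 
        if yw is None: yw=y0
        # target: tool x = -Z, tool z at yaw
        a=np.radians(yw); tz=np.array([np.cos(a),np.sin(a),0]); tx=np.array([0,0,-1.]); ty=np.cross(tz,tx)
        Rt=Rn.from_matrix(np.c_[tx,ty,tz]); rv=(R.inv()*Rt).as_rotvec()
        d=np.array([x,y,z])-p
        n=max(1,int(np.ceil(np.linalg.norm(d)/step)),int(np.ceil(np.degrees(np.linalg.norm(rv))/10)))
        for i in range(n):
            Ri=R*Rn.from_rotvec(rv*i/n)
            out.append(np.r_[Ri.inv().apply(d/n)/300, rv/n/np.pi])
        p=np.array([x,y,z]);R=Rt
    print(len(out),'rows:',','.join('['+','.join('%g'%round(v,4) for v in r)+']' for r in out))
E
python3 - <<'E'
from h import *
p,R,s=tool(); print(R.as_matrix().round(3),jawyaw(R))
c=shot('wrist');E=c['extrinsics']
print('cam in tool',R.inv().apply(E[:3,3]-p),R.as_matrix().T@E[:3,:3])
plan([(600,268,225,100)])
E
```

```text
[[-0.    -0.958  0.286]
 [-0.     0.286  0.958]
 [-1.     0.    -0.   ]] 73.39617813872961
cam in tool [-157.95229406   81.98426169   -0.6444365 ] [[ 2.94075019e-04 -3.06238955e-01  9.51954629e-01]
 [ 1.12004220e-04 -9.51954654e-01 -3.06238997e-01]
 [ 9.99999950e-01  1.96680175e-04 -2.45646028e-04]]
10 rows: [0.0006,-0.1661,-0.0739,-0.0148,0,-0],[0.0006,-0.1625,-0.0815,-0.0148,0,-0],[0.0006,-0.1586,-0.089,-0.0148,0,-0],[0.0006,-0.1543,-0.0963,-0.0148,0,-0],[0.0006,-0.1496,-0.1033,-0.0148,0,-0],[0.0006,-0.1447,-0.1102,-0.0148,0,-0],[0.0006,-0.1394,-0.1168,-0.0148,0,-0],[0.0006,-0.1338,-0.1231,-0.0148,0,-0],[0.0006,-0.128,-0.1292,-0.0148,0,-0],[0.0006,-0.1218,-0.135,-0.0148,0,-0]
```

Request:
arm_command(motion=[[[0.0006, -0.1661, -0.0739, -0.0148, 0, 0], [0.0006, -0.1625, -0.0815, -0.0148, 0, 0], [0.0006, -0.1586, -0.089, -0.0148, 0, 0], [0.0006, -0.1543, -0.0963, -0.0148, 0, 0], [0.0006, -0.1496, -0.1033, -0.0148, 0, 0], [0.0006, -0.1447, -0.1102, -0.0148, 0, 0], [0.0006, -0.1394, -0.1168, -0.0148, 0, 0], [0.0006, -0.1338, -0.1231, -0.0148, 0, 0], [0.0006, -0.128, -0.1292, -0.0148, 0, 0], [0.0006, -0.1218, -0.135, -0.0148, 0, 0]]])

```text
time_s: 3.5
tcp_pos: [611.4, 268.6, 224.9]
ee_rot: [-0.547, 0.445, 0.549, 0.448]
ft_force: [1.1, 1.4, -0.0]
width: 91.7
```

```bash
python3 - <<'E'
from h import *
p,R,s=tool(); print(s['time_s'],p,jawyaw(R),s['joint_vel'].round(2))
c=shot('wrist','w1.png')
E
```

```text
3.5 [611.35879666 268.58831251 224.89696226] 101.6629622176953 [ 0.5   0.34  0.06 -0.53  0.07  0.19  1.  ]
```

View pics/w1.png

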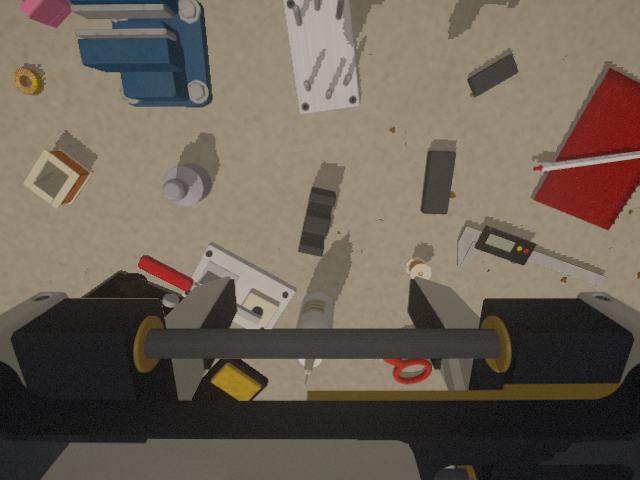

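The wrist picture shows everything at once: E core (318,220), long bar (438,182), short bar (492,75), jig (325,55), former (57,178), knob (185,185). I'll let the arm settle, then measure.

Request:
arm_command(motion=[[[0, 0, 0, 0, 0, 0], [0, 0, 0, 0, 0, 0]]])

```text
time_s: 3.8
tcp_pos: [619.7, 257.3, 223.7]
ee_rot: [0.546, -0.449, -0.544, -0.451]
ft_force: [0.1, 0.2, 0.7]
width: 91.7
```

```bash
python3 - <<'E'
from h import *
import pickle
p,R,s=tool(); print(s['time_s'],p,jawyaw(R),abs(s['joint_vel']).max())
c=shot('wrist','w2.png'); pickle.dump(c,open('w2.pkl','wb'))
near=dict(glue_jig=(456,240),e_core=(625,268),coil_former=(637,-20),i_bar=(556,392),knob_weight=(610,120))
ztop=dict(glue_jig=10,e_core=36,coil_former=23.5,i_bar=14,knob_weight=58)
for o,nr in near.items():
    w,cf=cloud(c,o,nr)
    if w is None: print(o,'none');continue
    zt=ztop[o]
    t=w[abs(w[:,2]-zt)<5]
    print(o,round(cf,2),len(w),'z',np.percentile(w[:,2],[2,25,50,75,98]).round(1),'top',len(t),t[:,:2].mean(0).round(1),rect(t) if len(t)>5 else '')
im=c['img'][:,:,::-1]
cv2.imwrite('pics/w2c.png',cv2.resize(im[130:270,270:470],None,fx=4,fy=4,interpolation=cv2.INTER_CUBIC))
cv2.imwrite('pics/w2j.png',cv2.resize(im[0:120,260:400],None,fx=5,fy=5,interpolation=cv2.INTER_CUBIC))
E
```

```text
3.8 [619.71015533 257.26940383 223.66967846] 100.93290881195807 0.011473782574298173
glue_jig 0.75 6578 z [ 8.2  9.4 10.  10.6 46.8] top 6221 [463.7 238.5] (array([463. , 238.8]), array([97.8, 64.1]), 19.0)
e_core 0.8 1646 z [ 9.2 13.  34.4 35.8 37.1] top 954 [625.8 264.6] (array([627.8, 264.9]), array([27.6, 68.6]), 89.1)
coil_former 0.57 2295 z [ 0.2  9.  20.  23.5 24.9] top 1211 [638.6 -25.6] (array([639.5, -25.3]), array([42.8, 51. ]), 59.5)
i_bar 0.75 1875 z [ 1.2 12.9 13.6 14.2 15.3] top 1693 [558.3 390. ] (array([559.4, 390.8]), array([70.1, 28.7]), 9.8)
knob_weight 0.67 1626 z [ 5.  29.5 30.9 49.5 58.6] top 374 [615.1 119.4] (array([615.2, 118.9]), array([20.8, 20.3]), 8.6)
```

View pics/w2c.png

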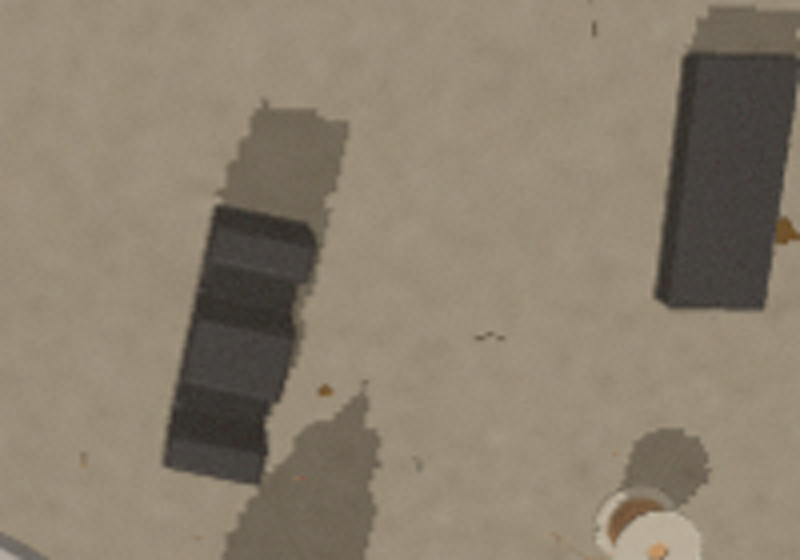

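View pics/w2j.png

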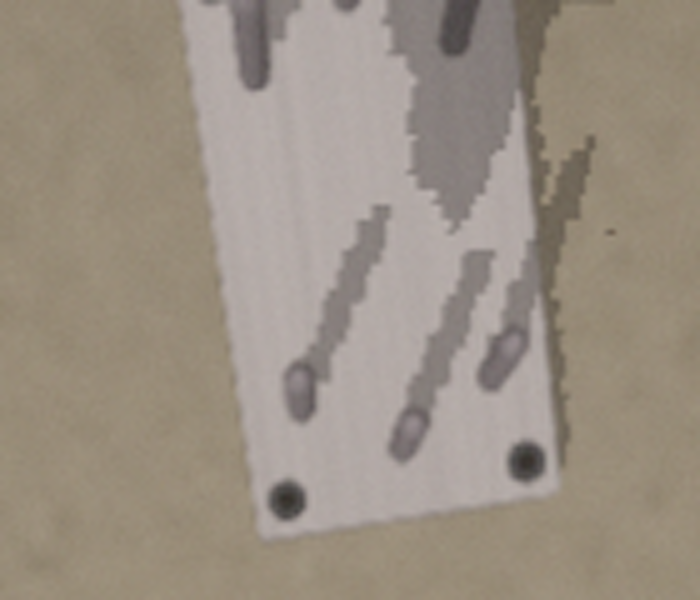

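```bash
python3 - <<'E'
from h import *
print(monitor.state()['joint_pos'].round(2))
plan([(627.8,264.9,110,89.1)],step=40)
E
```

```text
[-0.18  0.53 -0.37  1.5   0.2   1.14  1.18]
3 rows: [0.1269,-0.0101,0.005,0.0222,0.0001,0.0005],[0.1268,-0.01,0.0057,0.0222,0.0001,0.0005],[0.1268,-0.0098,0.0064,0.0222,0.0001,0.0005]
```

Request:
arm_command(motion=[[[0.127, -0.01, 0.005, 0.0222, 0, 0.0005], [0.127, -0.01, 0.0057, 0.0222, 0, 0.0005], [0.127, -0.01, 0.0064, 0.0222, 0, 0.0005], [0, 0, 0, 0, 0, 0], [0, 0, 0, 0, 0, 0]]])

```text
time_s: 4.72
tcp_pos: [628.2, 269.8, 111.1]
ee_rot: [-0.497, 0.502, 0.496, 0.506]
ft_force: [0.3, 0.2, 0.3]
width: 91.6
```

```bash
python3 - <<'E'
from h import *
p,R,s=tool(); print(s['time_s'],p,jawyaw(R),abs(s['joint_vel']).max())
c=shot('wrist','w3.png')
w,cf=cloud(c,'e_core',(625,268))
t=w[abs(w[:,2]-36)<4]; print(cf,len(t),rect(t), rect(w[w[:,2]>4]))
tt=(t-[627.8,264.9,0]); print(np.percentile(t[:,0],[1,99]),np.percentile(t[:,1],[1,99]),np.median(t[:,2]))
plan([(627.8,264.9,110,89.1)],step=40)
E
```

```text
4.725 [628.15337936 269.81176472 111.08985199] 89.14626294249298 0.014194929828184164
0.93 2025 (array([628.3, 265.4]), array([27.6, 69.9]), 89.1) (array([628.2, 265.3]), array([27.7, 70.1]), 89.0)
[593.5828957  662.41928714] [251.90762318 278.9022766 ] 35.67923246137235
1 rows: [0.0041,0.0009,-0.0157,0.0001,0.0012,0.0017]
```

View pics/w3.png

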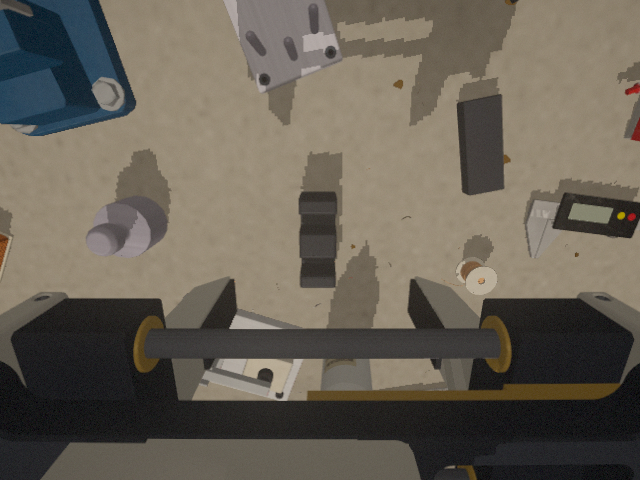

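The E core sits centred between the open fingers, with its top at z≈35.7 and size 27.6×69.9, as expected. Descending.

```bash
python3 - <<'E'
from h import *
plan([(628.2,265.3,108,89.1),(628.2,265.3,8,89.1)],step=35)
E
```

```text
4 rows: [0.0108,-0.0004,-0.0144,0.0001,0.0012,0.0017],[0.1111,0,-0,0,0,0],[0.1111,0,-0,0,0,0],[0.1111,0,-0,0,0,0]
```

Request:
arm_command(motion=[[[0.0108, 0, -0.0144, 0, 0.0012, 0.0017], [0.1, 0, 0, 0, 0, 0], [0.1, 0, 0, 0, 0, 0], [0.05, 0, 0, 0, 0, 0], [0, 0, 0, 0, 0, 0], [0, 0, 0, 0, 0, 0]]])

```text
time_s: 5.58
tcp_pos: [634.2, 265.3, 39.2]
ee_rot: [-0.498, 0.5, 0.494, 0.508]
ft_force: [-0.1, -0.2, 0.1]
width: 91.9
```

```bash
python3 - <<'E'
from h import *
p,R,s=tool(); print(p,jawyaw(R))
plan([(628.2,265.3,8,89.1)],step=35)
E
```

```text
[634.20371354 265.25191061  39.16911684] 89.08613219198024
1 rows: [0.1037,0.0212,-0.0005,-0.0001,0.0011,0.0036]
```

Request:
arm_command(motion=[[[0.05, 0.0212, 0, 0, 0.001, 0.0036], [0.06, 0, 0, 0, 0, 0], [0, 0, 0, 0, 0, 0]]])

```text
time_s: 5.95
tcp_pos: [628.5, 265.9, 5.7]
ee_rot: [-0.496, 0.503, 0.496, 0.505]
ft_force: [-1.0, 0.7, -0.3]
width: 91.7
```

```bash
python3 - <<'E'
from h import *
p,R,s=tool(); print(p,jawyaw(R))
plan([(628.2,265.3,8,89.1)],step=35)
E
```

```text
[628.48314031 265.87675213   5.66523517] 89.08679261828527
1 rows: [-0.0078,0.0009,-0.0019,-0.0001,0.0003,0.0004]
```

Well aligned; closing with 25 N, then looking before lifting.

Request:
arm_command(motion=[[[-0.005, 0, 0, 0, 0, 0], [0, 0, 0, 0, 0, 0], [0, 0, 0, 0, 0, 0], [0, 0, 0, 0, 0, 0], [0, 0, 0, 0, 0, 0], [0, 0, 0, 0, 0, 0]]], grip=1, newtons=25)

```text
time_s: 6.7
tcp_pos: [629.4, 266.4, 8.3]
ee_rot: [-0.496, 0.503, 0.496, 0.505]
ft_force: [-0.2, 0.5, -0.0]
width: 36.5
```

```bash
python3 - <<'E'
from h import *
p,R,s=tool(); print(p,jawyaw(R),s['width'],s['ft_force'])
E
```

```text
[629.36124412 266.36269027   8.26812419] 89.09029473062161 36.53347662123731 [-0.23227359  0.53254973 -0.03406472]
```

Request:
arm_command(motion=[[[0, 0, 0, 0, 0, 0], [0, 0, 0, 0, 0, 0], [0, 0, 0, 0, 0, 0]]])

```text
time_s: 7.08
tcp_pos: [629.4, 266.5, 8.3]
ee_rot: [-0.496, 0.503, 0.496, 0.505]
ft_force: [0.1, -0.1, -0.3]
width: 27.4
```

```bash
python3 - <<'E'
from h import *
plan([(629.4,266.4,100,89.1),(550,262,200,109)],step=50)
E
```

```text
5 rows: [-0.1528,-0.0005,0.0002,-0,0.0003,0.0005],[-0.1528,-0.0003,0,-0,0.0003,0.0005],[-0.1111,0.0881,-0.0063,-0.0369,-0,-0],[-0.1111,0.0883,0.0039,-0.0369,-0,-0],[-0.1111,0.0872,0.0141,-0.0369,-0,-0]
```

Request:
arm_command(motion=[[[-0.07, 0, 0, 0, 0, 0], [-0.153, 0, 0, 0, 0, 0], [-0.153, 0, 0, 0, 0, 0], [-0.111, 0.088, -0.006, -0.0369, 0, 0], [-0.111, 0.088, 0.004, -0.0369, 0, 0], [-0.111, 0.087, 0.014, -0.0369, 0, 0], [0, 0, 0, 0, 0, 0], [0, 0, 0, 0, 0, 0]]])

```text
time_s: 8.07
tcp_pos: [546.9, 260.3, 233.8]
ee_rot: [0.579, -0.407, -0.576, -0.409]
ft_force: [0.6, -0.7, -3.0]
width: 28.0
```

```bash
cat >> h.py <<'E'
def jig(c):
    w,cf=cloud(c,'glue_jig',(458,238))
    t=w[abs(w[:,2]-10)<3]
    print('jig',round(cf,2),len(t),rect(t),np.median(t[:,2]).round(2))
    return w,t
E
python3 - <<'E'
from h import *
p,R,s=tool(); print(s['time_s'],p,jawyaw(R),s['width'],abs(s['joint_vel']).max(),s['ft_force'])
c=shot('wrist','w4.png')
w,t=jig(c)
h=w[w[:,2]>20]; print(len(h))
w,cf=cloud(c,'e_core'); print(cf, None if w is None else np.median(w,0))
E
```

```text
8.075 [546.86499407 260.3124811  233.78099117] 109.56356546024408 27.974347426390647 0.02970000718485456 [ 0.63976057 -0.7029261  -3.04206368]
jig 0.67 5770 (array([458.2, 237. ]), array([106.5,  64.1]), 19.4) 9.91
270
0.7 [536.35022777 255.05556522 260.40775707]
```

View pics/w4.png

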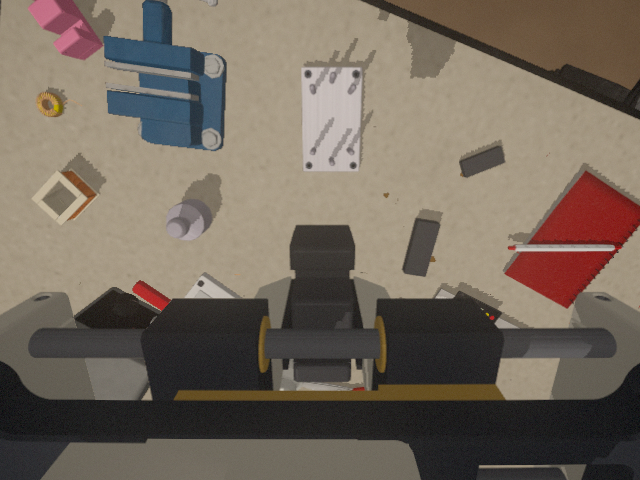

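```bash
python3 - <<'E'
from h import *
p,R,s=tool()
c=shot('wrist')
w,cf=cloud(c,'e_core',p[:2]-[10,5])
q=R.inv().apply(w-p)
print(np.percentile(q,[0.5,2,50,98,99.5],axis=0).round(1))
for a in range(-40,10,5):
    m=abs(q[:,0]-a)<2.5
    if m.sum()>5: print(a,m.sum(),np.percentile(q[m],[2,50,98],axis=0).round(1).tolist())
# jig from corners: plate mask by colour/height
w,t=jig(c)
cen=np.array([458.2,237.]);
for yaw in [19.0,19.4]:
    a=np.radians(yaw);M=np.array([[np.cos(a),np.sin(a)],[-np.sin(a),np.cos(a)]])
    l=(t[:,:2]-cen)@M.T; print(yaw,np.percentile(l,[.3,1,99,99.7],axis=0).round(1).tolist())
    k=w[w[:,2]>35]; lk=(k[:,:2]-cen)@M.T; print(len(k))
    for px in [(-30,-19.5),(-30,19.5),(30,-19.5),(30,19.5),(-40.5,0),(40.5,0)]:
        m=np.linalg.norm(lk-px,axis=1)<9
        if m.sum(): print(px,m.sum(),lk[m].mean(0).round(1),k[m][:,2].mean().round(0))
E
```

```text
[[-29.  -32.3 -15.3]
 [-28.6 -30.9 -14.8]
 [-26.7  11.1  -1.3]
 [  2.   36.3  11.8]
 [  5.8  36.5  12.2]]
-30 2280 [[-29.0, -31.4, -13.9], [-27.9, 6.0, -1.5], [-27.5, 34.9, 10.8]]
-25 2771 [[-27.5, -31.6, -15.1], [-26.8, 9.1, -1.3], [-22.9, 36.2, 12.1]]
-20 531 [[-22.4, 10.5, -14.8], [-20.1, 11.4, -1.3], [-17.6, 36.4, 11.8]]
-15 492 [[-17.4, 10.6, -15.0], [-15.2, 11.5, -2.0], [-12.6, 36.4, 11.7]]
-10 447 [[-12.4, 10.5, -15.0], [-10.0, 11.4, -1.8], [-7.6, 36.5, 11.6]]
-5 621 [[-7.4, 10.8, -14.6], [-3.8, 13.2, -1.8], [-2.5, 36.4, 11.4]]
0 314 [[-2.5, 10.8, -14.8], [-1.8, 35.8, -1.3], [2.4, 36.4, 11.9]]
5 135 [[2.6, 35.8, -14.6], [4.3, 36.2, -0.8], [7.2, 36.5, 11.4]]
jig 0.73 5783 (array([458.8, 237.2]), array([106.3,  64.1]), 19.6) 9.91
19.0 [[-52.3, -31.8], [-51.7, -31.4], [52.7, 31.2], [53.7, 31.8]]
225
(-30, -19.5) 37 [-28.6 -19.5] 49.0
(-30, 19.5) 38 [-29.1  18.9] 49.0
(30, -19.5) 33 [ 30. -19.] 51.0
(30, 19.5) 36 [29.5 19.3] 50.0
(-40.5, 0) 47 [-38.8  -0.5] 50.0
(40.5, 0) 34 [40. -0.] 50.0
19.4 [[-52.3, -31.7], [-51.8, -31.3], [52.6, 31.3], [53.6, 31.7]]
225
(-30, -19.5) 37 [-28.8 -19.3] 49.0
(-30, 19.5) 38 [-28.9  19.1] 49.0
(30, -19.5) 33 [ 29.8 -19.3] 51.0
(30, 19.5) 36 [29.7 19.1] 50.0
(-40.5, 0) 47 [-38.8  -0.2] 50.0
(40.5, 0) 34 [40.  -0.3] 50.0
```

```bash
python3 - <<'E'
from h import *
p,R,s=tool()
c=shot('wrist'); d=c['depth'].copy()
v,u=np.nonzero((d>0)); m=(u>95)&(u<235)&(v<160); 
w=pix2w(c,u[m],v[m],d=d[v[m],u[m]]); k=w[w[:,2]>15]
print('vise',k.min(0),k.max(0)); k=w[w[:,2]>60]; print(len(k), k.min(0) if len(k) else '',k.max(0) if len(k) else '')
print(abs(jawyaw(R)))
plan([(459.4,238.9,110,109.3)],step=40)
E
```

```text
vise [395.84926272  35.32612902  15.01106681] [544.84950605 130.67235708  85.10992634]
7147 [414.37744244  35.32612902  60.00028268] [519.83178318 120.00299078  85.10992634]
109.62306423400847
4 rows: [0.1017,0.0748,0.0073,0.0005,-0.0001,0.0002],[0.1018,0.0747,0.0071,0.0005,-0.0001,0.0002],[0.1018,0.0747,0.007,0.0005,-0.0001,0.0002],[0.1019,0.0746,0.0069,0.0005,-0.0001,0.0002]
```

Request:
arm_command(motion=[[[0.1, 0.075, 0.007, 0, 0, 0], [0.1, 0.075, 0.007, 0, 0, 0], [0.1, 0.075, 0.007, 0, 0, 0], [0.1, 0.075, 0.007, 0, 0, 0], [0, 0, 0, 0, 0, 0], [0, 0, 0, 0, 0, 0]]])

```text
time_s: 9.18
tcp_pos: [459.7, 239.0, 108.2]
ee_rot: [0.578, -0.407, -0.577, -0.409]
ft_force: [1.6, 0.3, -1.5]
width: 27.9
```

```bash
python3 - <<'E'
from h import *
p,R,s=tool(); print(s['time_s'],p,jawyaw(R))
plan([(459.4,238.9,90,109.3)],step=40)
E
```

```text
9.175 [459.65781197 239.0317074  108.1814736 ] 109.52277466317989
1 rows: [0.0606,0.0012,-0.0002,0.0012,0.0003,0.0013]
```

Request:
arm_command(motion=[[[0.05, 0.001, 0, 0.001, 0, 0.001], [0.05, 0, 0, 0, 0, 0], [0.03, 0, 0, 0, 0, 0], [0, 0, 0, 0, 0, 0], [0, 0, 0, 0, 0, 0]]])

```text
time_s: 9.8
tcp_pos: [463.7, 240.6, 68.5]
ee_rot: [0.577, -0.407, -0.576, -0.412]
ft_force: [-0.4, 0.0, -2.4]
width: 27.6
```

```bash
python3 - <<'E'
from h import *
p,R,s=tool(); print(s['time_s'],p,jawyaw(R),s['ft_force'])
plan([(459.4,238.9,40,109.3)],step=40)
c=shot('wrist','w5.png')
a=shot('side')['img'][200:350,300:460,::-1]
b=shot('scene')['img'][180:300,190:330,::-1]
cv2.imwrite('pics/s5.png',np.hstack([cv2.resize(a,(400,375),interpolation=cv2.INTER_CUBIC),cv2.resize(b,(400,375),interpolation=cv2.INTER_CUBIC)]))
E
```

```text
9.8 [463.71739983 240.57894222  68.49819804] 109.2411390644044 [-0.42064977  0.04999718 -2.43268735]
1 rows: [0.0949,0.016,-0.0007,-0.0003,0.0005,0.002]
```

View pics/w5.png

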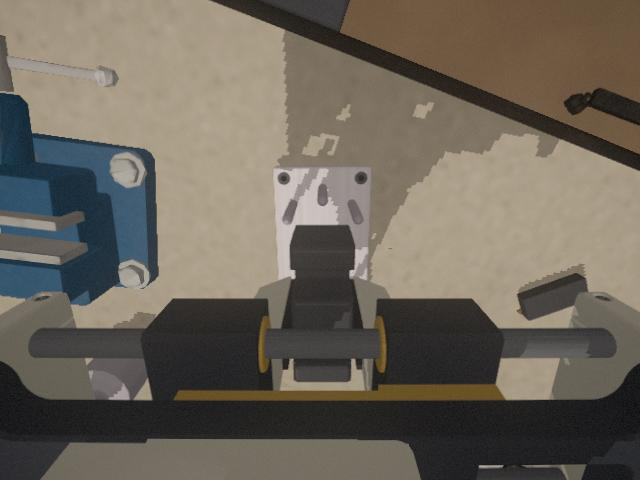

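View pics/s5.png

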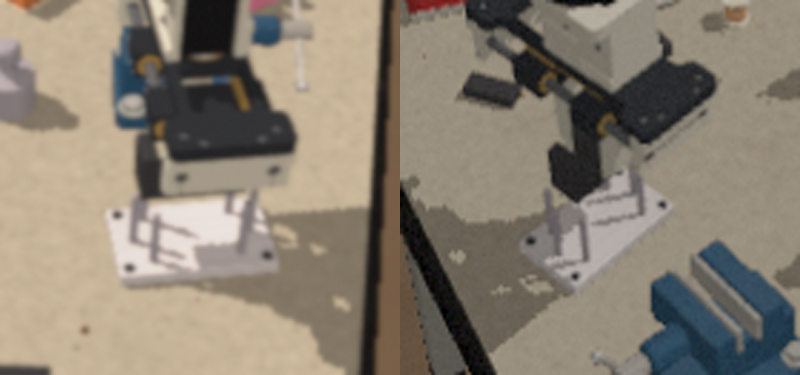

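Request:
arm_command(motion=[[[0, 0.016, 0, 0, 0, 0.002], [0, 0, 0, 0, 0, 0], [0, 0, 0, 0, 0, 0]]])

```text
time_s: 10.32
tcp_pos: [459.3, 239.0, 69.5]
ee_rot: [-0.576, 0.409, 0.577, 0.41]
ft_force: [0.1, -0.8, -2.3]
width: 27.9
```

```bash
python3 - <<'E'
from h import *
p,R,s=tool(); print(s['time_s'],p,jawyaw(R),s['ft_force'])
plan([(459.4,238.9,40,109.3)],step=40)
c=shot('wrist','w5.png')
# measure visible jig end + pins vs core in tool frame
w,cf=cloud(c,'glue_jig',(458,238)); q=R.inv().apply(w-p)
pl=q[abs(w[:,2]-10)<3]; print('plate',np.percentile(pl,[.5,50,99.5],axis=0).round(1).tolist())
pn=q[(w[:,2]>35)&(w[:,2]<58)]; print(len(pn)); 
for z0 in (-19.5,0,19.5):
    m=abs(pn[:,2]-z0)<7
    if m.sum(): print(z0,m.sum(),pn[m].mean(0).round(1))
w,cf=cloud(c,'e_core',p[:2]); q=R.inv().apply(w-p); print('core',np.percentile(q,[.5,2,98,99.5],axis=0).round(1).tolist())
E
```

```text
10.325 [459.33843045 238.98829109  69.52925248] 109.2359538237494 [ 0.05431882 -0.81630961 -2.28966985]
1 rows: [0.0984,0,-0.0005,-0.0004,0.0005,0.0004]
plate [[57.6, -17.8, -33.1], [59.5, 35.2, -0.7], [61.5, 55.4, 30.2]]
449
-19.5 153 [ 21.3  32.7 -20.4]
0 143 [20.8 43.1 -1.4]
19.5 153 [21.6 32.9 17.6]
core [[-29.0, -32.2, -15.3], [-28.7, -30.8, -14.8], [1.5, 36.4, 11.8], [5.6, 36.5, 12.3]]
```

Aligned in the camera's own frame: plate centre (1.4,-1.45) against core (1.4,-1.4). Descending slowly.

Request:
arm_command(motion=[[[0.03, 0.003, 0, 0, 0, 0.0004], [0.03, 0.003, 0, 0, 0, 0], [0.02, 0.002, 0, 0, 0, 0], [0, 0, 0, 0, 0, 0]]])

```text
time_s: 10.98
tcp_pos: [456.7, 238.0, 43.2]
ee_rot: [-0.576, 0.409, 0.577, 0.41]
ft_force: [1.0, 0.2, -3.3]
width: 27.6
```

```bash
python3 - <<'E'
from h import *
p,R,s=tool(); print(s['time_s'],p,jawyaw(R),s['ft_force'])
plan([(459.4,238.9,20,109.3)],step=40)
E
```

```text
10.975 [456.74201406 238.04876813  43.15546722] 109.2334366358489 [ 0.99248893  0.23096678 -3.29450783]
1 rows: [0.0772,-0.0094,-0.0004,-0.0004,0.0005,-0.0003]
```

Request:
arm_command(motion=[[[0, -0.0094, 0, 0, 0, 0], [0.02, 0, 0, 0, 0, 0], [0.02, 0, 0, 0, 0, 0], [0, 0, 0, 0, 0, 0], [0, 0, 0, 0, 0, 0]]])

```text
time_s: 11.6
tcp_pos: [459.5, 239.1, 30.3]
ee_rot: [-0.576, 0.409, 0.577, 0.409]
ft_force: [0.1, 0.8, -2.2]
width: 27.9
```

```bash
python3 - <<'E'
from h import *
p,R,s=tool(); print(s['time_s'],p,jawyaw(R),s['ft_force'])
plan([(459.4,238.9,18.5,109.3)],step=40)
E
```

```text
11.6 [459.4868814  239.1201689   30.29227491] 109.23834752744239 [ 0.0525217   0.75951175 -2.23232259]
1 rows: [0.0393,0.0005,-0.0007,-0.0003,0.0005,-0.0004]
```

Request:
arm_command(motion=[[[0.016, 0.001, -0.001, 0, 0, 0], [0.014, 0, 0, 0, 0, 0], [0, 0, 0, 0, 0, 0], [0.006, 0, 0, 0, 0, 0], [0, 0, 0, 0, 0, 0]]])

```text
time_s: 12.22
tcp_pos: [459.4, 238.7, 18.9]
ee_rot: [-0.576, 0.409, 0.577, 0.41]
ft_force: [0.7, -0.2, -2.8]
width: 28.0
```

```bash
python3 - <<'E'
from h import *
p,R,s=tool(); print(s['time_s'],p,jawyaw(R),s['ft_force'])
plan([(459.4,238.9,18.5,109.3)],step=40)
E
```

```text
12.225 [459.41645608 238.74561852  18.93894472] 109.23265954705546 [ 0.67539228 -0.18425377 -2.80290138]
1 rows: [0.0015,-0.0001,0.0005,-0.0004,0.0005,-0.0003]
```

Request:
arm_command(motion=[[[0.004, 0, 0, 0, 0, 0], [0, 0, 0, 0, 0, 0]]])

```text
time_s: 12.48
tcp_pos: [459.7, 239.0, 18.4]
ee_rot: [-0.576, 0.409, 0.577, 0.41]
ft_force: [-0.3, -0.5, -2.6]
width: 27.7
```

Request:
arm_command(motion=[[[0.003, 0, 0, 0, 0, 0], [0, 0, 0, 0, 0, 0]]])

```text
time_s: 12.72
tcp_pos: [459.9, 239.1, 18.3]
ee_rot: [-0.576, 0.409, 0.577, 0.41]
ft_force: [-0.1, -0.2, -2.7]
width: 27.7
```

Request:
arm_command(motion=[[[0.006, 0, 0, 0, 0, 0], [0.003, 0, 0, 0, 0, 0]]])

```text
time_s: 12.98
tcp_pos: [459.9, 239.1, 18.2]
ee_rot: [0.577, -0.409, -0.576, -0.409]
ft_force: [-2.3, -1.4, 6.4]
width: 28.0
```

In contact. Releasing.

Request:
arm_command(motion=[[[0, 0, 0, 0, 0, 0], [0, 0, 0, 0, 0, 0], [0, 0, 0, 0, 0, 0], [0, 0, 0, 0, 0, 0], [0, 0, 0, 0, 0, 0]]], grip=-0.2)

```text
time_s: 13.6
tcp_pos: [460.7, 239.6, 18.2]
ee_rot: [0.577, -0.409, -0.576, -0.41]
ft_force: [0.2, -0.4, 0.5]
width: 55.1
```

Request:
arm_command(motion=[[[-0.05, 0, 0, 0, 0, 0], [-0.15, 0, 0, 0, 0, 0], [-0.2, 0, 0, 0, 0, 0], [-0.15, 0, 0, 0, 0, 0], [0, 0, 0, 0, 0, 0], [0, 0, 0, 0, 0, 0]]])

```text
time_s: 14.35
tcp_pos: [460.0, 239.7, 191.9]
ee_rot: [0.577, -0.408, -0.576, -0.41]
ft_force: [-0.2, -0.7, -0.2]
width: 54.8
```

```bash
python3 - <<'E'
from h import *
p,R,s=tool(); print(s['time_s'],p,jawyaw(R),s['joint_pos'].round(2),s['ft_force'])
c=shot('wrist','w6.png')
w,t=jig(c)
w,cf=cloud(c,'e_core',(458,238))
t=w[abs(w[:,2]-46)<4]; print(cf,len(t),rect(t),np.median(t[:,2]))
E
```

```text
14.35 [460.03729347 239.69339105 191.948637  ] 109.31183734446111 [-0.14  0.31 -0.46  1.91  0.17  0.95  1.23] [-0.2263385  -0.70069082 -0.16831584]
jig 0.59 3196 (array([458.2, 237.2]), array([108.3,  63.5]), 18.8) 9.95
0.8 1265 (array([457.4, 236.4]), array([73.6, 27.9]), 19.4) 45.685009469005024
```

View pics/w6.png

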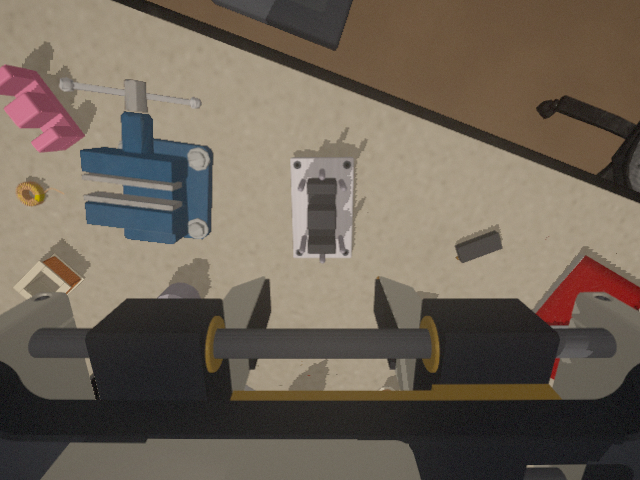

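```bash
python3 - <<'E'
from h import *
for n in ['scene','side']:
    c=shot(n); v,u=np.nonzero(c['depth']>0); w=pix2w(c,u,v,d=c['depth'][v,u])
    for nm,x,y,yaw in [('former',639.5,-25.3,-30.5),('bar',559,391,99.8),('knob',615,119,109)]:
        a=np.radians(yaw); e=np.array([np.cos(a),np.sin(a)]); f=np.array([-e[1],e[0]])
        r=w[:,:2]-[x,y]; A=abs(r@e);B=abs(r@f)
        for zz in (30,60):
            m=(w[:,2]>zz)&(w[:,2]<300)&(A<115)&(B<60); 
            print(n,nm,zz,m.sum(), np.percentile(np.c_[w[m],(r@e)[m],(r@f)[m]],[1,50,99],axis=0).round(0).tolist() if m.sum()>5 else '')
plan([(560,60,220,39),(630,-20,200,-30.5)])
E
```

```text
scene former 30 0 
scene former 60 0 
scene bar 30 0 
scene bar 60 0 
scene knob 30 265 [[595.0, 98.0, 30.0, -21.0, -18.0], [612.0, 114.0, 35.0, -5.0, 4.0], [634.0, 138.0, 62.0, 19.0, 19.0]]
scene knob 60 14 [[609.0, 111.0, 60.0, -8.0, -6.0], [616.0, 118.0, 60.0, -1.0, 0.0], [621.0, 125.0, 63.0, 7.0, 5.0]]
side former 30 0 
side former 60 0 
side bar 30 0 
side bar 60 0 
side knob 30 254 [[596.0, 111.0, 30.0, -9.0, -17.0], [613.0, 126.0, 36.0, 7.0, -1.0], [632.0, 141.0, 59.0, 22.0, 18.0]]
side knob 60 0 
15 rows: [-0.0124,-0.0148,-0.0845,0.0488,0,0],[-0.0124,-0.0275,-0.0813,0.0488,0,0],[-0.0124,-0.0396,-0.0761,0.0488,0,0],[-0.0123,-0.0508,-0.0692,0.0488,0,0],[-0.0123,-0.0607,-0.0606,0.0488,0,0],[-0.0123,-0.0693,-0.0506,0.0488,0,0],[-0.0123,-0.0762,-0.0394,0.0488,0,0],[-0.0123,-0.0813,-0.0273,0.0488,0,0],[0.0095,-0.0506,0.0019,0.0552,0,0],[0.0095,-0.0495,0.0106,0.0552,0,0],[0.0095,-0.0469,0.019,0.0552,0,0],[0.0095,-0.0429,0.0268,0.0552,0,0],[0.0095,-0.0377,0.0338,0.0552,0,0],[0.0095,-0.0313,0.0398,0.0552,0,0],[0.0095,-0.024,0.0446,0.0552,0,0]
```

Core is seated (leg tops at 45.7). Next is the former.

Request:
arm_command(motion=[[[-0.0124, -0.0148, -0.0845, 0.0488, 0, 0], [-0.0124, -0.0275, -0.0813, 0.0488, 0, 0], [-0.0124, -0.0396, -0.0761, 0.0488, 0, 0], [-0.0123, -0.0508, -0.0692, 0.0488, 0, 0], [-0.0123, -0.0607, -0.0606, 0.0488, 0, 0], [-0.0123, -0.0693, -0.0506, 0.0488, 0, 0], [-0.0123, -0.0762, -0.0394, 0.0488, 0, 0], [-0.0123, -0.0813, -0.0273, 0.0488, 0, 0], [0.0095, -0.0506, 0.0019, 0.0552, 0, 0], [0.0095, -0.0495, 0.0106, 0.0552, 0, 0], [0.0095, -0.0469, 0.019, 0.0552, 0, 0], [0.0095, -0.0429, 0.0268, 0.0552, 0, 0], [0.0095, -0.0377, 0.0338, 0.0552, 0, 0], [0.0095, -0.0313, 0.0398, 0.0552, 0, 0], [0.0095, -0.024, 0.0446, 0.0552, 0, 0], [0, 0, 0, 0, 0, 0]]], grip=-1)

```text
time_s: 16.6
tcp_pos: [617.2, -33.6, 178.3]
ee_rot: [0.206, 0.686, -0.217, 0.663]
ft_force: [-0.5, 0.9, 0.8]
width: 91.7
```

```bash
python3 - <<'E'
from h import *
p,R,s=tool(); print(s['time_s'],p,jawyaw(R),s['joint_pos'].round(2))
plan([(639.5,-25.3,110,-30.5)],step=40)
E
```

```text
16.6 [617.18923377 -33.56478297 178.34757895] -34.79188200951065 [-0.09  0.48  0.13  1.66 -0.06  1.04 -0.55]
2 rows: [0.1124,0.0353,0.0257,-0.0119,-0.0044,0.0038],[0.1132,0.033,0.0254,-0.0119,-0.0044,0.0038]
```

Request:
arm_command(motion=[[[0.1, 0.035, 0.026, -0.0119, -0.0044, 0.0038], [0.1, 0.033, 0.025, -0.0119, -0.0044, 0.0038], [0, 0, 0, 0, 0, 0], [0, 0, 0, 0, 0, 0]]])

```text
time_s: 17.1
tcp_pos: [638.2, -22.0, 115.6]
ee_rot: [0.181, 0.685, -0.18, 0.683]
ft_force: [0.7, -0.5, -0.5]
width: 91.8
```

```bash
cat >>h.py <<'E'
def meas(c,o,near,ztop,tol=3):
    p,R,s=tool(); w,cf=cloud(c,o,near)
    if w is None: print('none'); return
    t=w[abs(w[:,2]-ztop)<tol]; q=R.inv().apply(t-p)
    print(o,round(cf,2),len(t),rect(t),'z',np.median(t[:,2]).round(1),'tool',np.percentile(q,[1,99],axis=0).round(1).tolist())
    return w
E
python3 - <<'E'
from h import *
p,R,s=tool(); print(s['time_s'],p,jawyaw(R),abs(s['joint_vel']).max())
c=shot('wrist','w7.png')
meas(c,'coil_former',(639,-25),23.5)
plan([(639.5,-25.3,110,-30.5)],step=40)
E
```

```text
17.1 [638.18483126 -21.98926332 115.58509618] -29.523199313796162 0.01370772901591219
coil_former 0.59 1906 (array([638.9, -25.3]), array([42.2, 50.2]), 59.2) z 23.4 tool [[90.6, -23.2, -21.8], [94.3, 18.4, 27.4]]
1 rows: [0.0197,-0.0074,0.0087,0.0052,-0.0008,-0.0002]
```

View pics/w7.png

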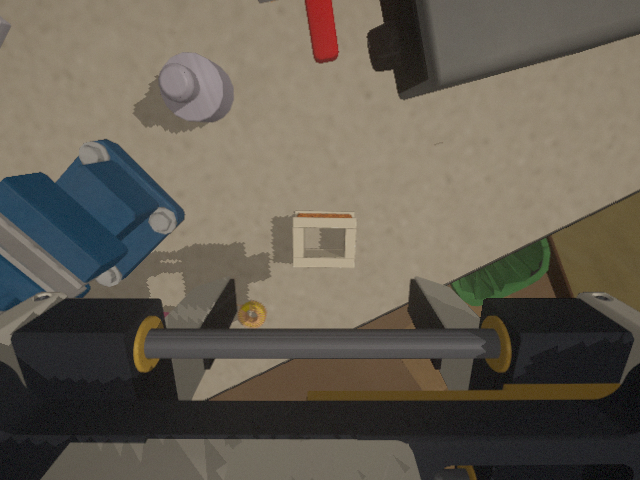

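Request:
arm_command(motion=[[[0.06, -0.009, 0.0115, 0.007, 0, 0], [0.08, 0, 0, 0, 0, 0], [0.08, 0, 0, 0, 0, 0], [0.04, 0, 0, 0, 0, 0], [0, 0, 0, 0, 0, 0], [0, 0, 0, 0, 0, 0]]])

```text
time_s: 17.95
tcp_pos: [642.2, -28.4, 37.2]
ee_rot: [0.19, 0.68, -0.189, 0.682]
ft_force: [-0.3, -1.0, 0.2]
width: 91.7
```

```bash
python3 - <<'E'
from h import *
p,R,s=tool(); print(s['time_s'],p,jawyaw(R),abs(s['joint_vel']).max())
plan([(640.1,-26,4,-30.8)],step=40)
E
```

```text
17.95 [642.20469734 -28.39848778  37.18290328] -31.128395104608757 0.0027776856189886063
1 rows: [0.1106,0.003,-0.0104,-0.0018,0.0008,-0.0007]
```

Request:
arm_command(motion=[[[0.04, 0.003, -0.0104, -0.0018, 0.0008, 0], [0.045, 0, 0, 0, 0, 0], [0.01, 0, 0, 0, 0, 0], [0, 0, 0, 0, 0, 0], [0, 0, 0, 0, 0, 0]]])

```text
time_s: 18.58
tcp_pos: [641.0, -25.6, 8.1]
ee_rot: [0.189, 0.681, -0.187, 0.683]
ft_force: [0.7, -0.9, 0.3]
width: 91.5
```

```bash
python3 - <<'E'
from h import *
p,R,s=tool(); print(s['time_s'],p,jawyaw(R),abs(s['joint_vel']).max(),s['ft_force'])
plan([(640.1,-26,4,-30.8)],step=40)
E
```

```text
18.575 [641.03483364 -25.58774478   8.13161652] -30.772015990410928 0.0036179694931172193 [ 0.69906699 -0.8839312   0.26485337]
1 rows: [0.0138,-0.0028,-0.002,0.0002,0.0006,-0.0012]
```

Request:
arm_command(motion=[[[0.014, -0.003, -0.002, 0, 0, 0], [0, 0, 0, 0, 0, 0], [0, 0, 0, 0, 0, 0], [0, 0, 0, 0, 0, 0], [0, 0, 0, 0, 0, 0], [0, 0, 0, 0, 0, 0], [0, 0, 0, 0, 0, 0], [0, 0, 0, 0, 0, 0]]], grip=1, newtons=15)

```text
time_s: 19.58
tcp_pos: [640.6, -26.2, 4.4]
ee_rot: [0.189, 0.68, -0.186, 0.683]
ft_force: [-0.3, -0.1, -0.7]
width: 49.2
```

```bash
python3 - <<'E'
from h import *
p,R,s=tool(); print(s['time_s'],p,jawyaw(R),s['width'],s['ft_force'])
plan([(p[0],p[1],130,-30.8),(540,150,200,-70.7)],step=50)
E
```

```text
19.575 [640.58898015 -26.17622249   4.40046593] -30.779002128775556 49.20956076002489 [-0.33314433 -0.08054703 -0.69872283]
8 rows: [-0.1396,0.0006,0.0004,0,0.0003,-0.0005],[-0.1396,0.0004,0.0003,0,0.0003,-0.0005],[-0.1396,0.0002,0.0001,0,0.0003,-0.0005],[-0.0467,0.0665,-0.1177,0.0443,0,0],[-0.0467,0.0496,-0.1258,0.0443,0,0],[-0.0467,0.0316,-0.1315,0.0443,0,0],[-0.0467,0.013,-0.1346,0.0443,0,0],[-0.0467,-0.0058,-0.1351,0.0443,0,0]
```

```bash
python3 - <<'E'
from h import *
p,R,s=tool()
plan([(p[0],p[1],110,-30.8),(425,225,180,-70.7)],step=55)
E
```

```text
9 rows: [-0.176,0.0008,0.0005,0.0001,0.0005,-0.0007],[-0.176,0.0004,0.0003,0.0001,0.0005,-0.0007],[-0.0333,0.0502,-0.1494,0.0317,0,0],[-0.0333,0.0351,-0.1537,0.0317,0,0],[-0.0333,0.0196,-0.1564,0.0317,0,0],[-0.0333,0.004,-0.1576,0.0317,0,0],[-0.0333,-0.0117,-0.1572,0.0317,0,0],[-0.0333,-0.0272,-0.1553,0.0317,0,0],[-0.0333,-0.0425,-0.1518,0.0317,0,0]
```

Request:
arm_command(motion=[[[-0.05, 0, 0, 0, 0, 0], [-0.15, 0, 0, 0, 0, 0], [-0.17, 0, 0, 0, 0, 0], [-0.0333, 0.05, -0.149, 0.0317, 0, 0], [-0.0333, 0.035, -0.154, 0.0317, 0, 0], [-0.0333, 0.02, -0.156, 0.0317, 0, 0], [-0.0333, 0.004, -0.158, 0.0317, 0, 0], [-0.0333, -0.012, -0.157, 0.0317, 0, 0], [-0.0333, -0.027, -0.155, 0.0317, 0, 0], [-0.0333, -0.042, -0.152, 0.0317, 0, 0], [0, 0, 0, 0, 0, 0], [0, 0, 0, 0, 0, 0]]])

```text
time_s: 21.08
tcp_pos: [424.0, 234.5, 202.3]
ee_rot: [0.423, 0.568, -0.409, 0.575]
ft_force: [0.5, 0.0, -0.5]
width: 49.2
```

```bash
python3 - <<'E'
from h import *
p,R,s=tool(); print(s['time_s'],p,jawyaw(R),s['width'],s['joint_pos'].round(2),abs(s['joint_vel']).max(),s['ft_force'])
c=shot('wrist','w8.png')
meas(c,'glue_jig',(458,238),10)
meas(c,'e_core',(458,238),46)
plan([(459.4,238.9,130,-70.7)],step=55)
E
```

```text
21.075 [424.02316433 234.53427293 202.28930681] -72.12145061983698 49.21947721690045 [-0.7   0.19  0.16  2.02 -0.03  0.92 -1.79] 0.020836607069053686 [ 0.53808708  0.01427004 -0.48843265]
glue_jig 0.66 3725 (array([458.5, 238.1]), array([108.1,  64.1]), 19.5) z 9.9 tool [[190.6, -23.2, -23.8], [195.4, 83.3, 40.3]]
e_core 0.58 1239 (array([459.5, 238.1]), array([69.9, 27.2]), 18.9) z 45.7 tool [[155.0, -2.9, -5.7], [159.6, 65.7, 21.3]]
2 rows: [0.1205,0.0557,0.0101,-0.0043,-0.0005,-0.0033],[0.12,0.0568,0.0107,-0.0043,-0.0005,-0.0033]
```

View pics/w8.png

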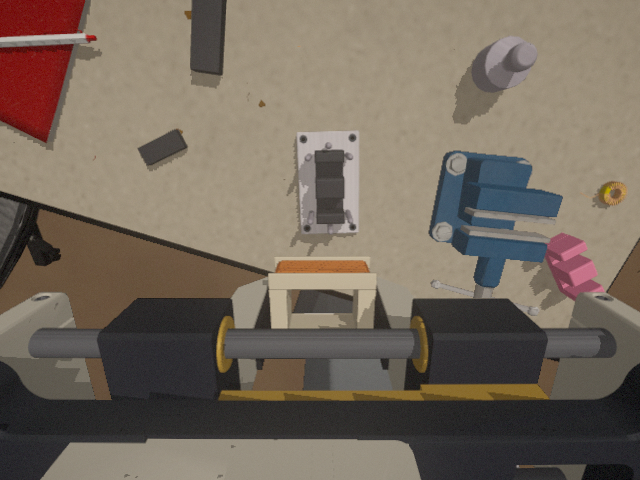

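```bash
python3 - <<'E'
from h import *
p,R,s=tool()
c=shot('wrist')
for i in range(1):
    w,cf=cloud(c,'coil_former',p[:2]); q=R.inv().apply(w-p)
    print(cf,len(w),np.percentile(q,[.5,2,50,98,99.5],axis=0).round(1).tolist())
    for a in range(-30,10,3):
        m=abs(q[:,0]-a)<1.5
        if m.sum()>20: print(a,m.sum(),np.percentile(q[m],[1,50,99],axis=0).round(1).tolist())
    t=q[abs(q[:,0]+19.2)<2]; print(cv2.minAreaRect(t[:,1:].astype(np.float32)))
w=meas(c,'e_core',(458,238),46)
t=w[abs(w[:,2]-46)<3]; q=R.inv().apply(t-p); print(cv2.minAreaRect(q[:,1:].astype(np.float32)))
E
```

```text
0.85 6158 [[-20.4, -358.9, -23.8], [-20.0, -12.7, -22.9], [-17.8, 15.3, 1.4], [3.7, 21.6, 25.3], [590.4, 21.9, 27.4]]
-21 565 [[-20.6, -6.5, -23.2], [-19.7, 13.2, -3.7], [-19.5, 21.8, 25.5]]
-18 2601 [[-19.5, -6.8, -23.3], [-18.8, 14.8, 1.8], [-17.4, 21.8, 25.7]]
-15 107 [[-16.3, -9.8, -19.4], [-14.3, 20.0, 3.7], [-13.5, 20.7, 21.6]]
-12 360 [[-13.5, -12.4, -20.6], [-11.8, 19.7, 0.9], [-10.6, 20.4, 23.0]]
-9 527 [[-10.5, -12.8, -20.5], [-8.9, 7.5, 1.9], [-7.5, 20.6, 22.8]]
-6 447 [[-7.5, -12.8, -20.7], [-6.0, -0.7, 0.4], [-4.5, 20.6, 22.1]]
-3 420 [[-4.5, -12.8, -20.2], [-3.1, -3.9, 0.6], [-1.5, 20.5, 23.0]]
0 423 [[-1.5, -12.9, -20.6], [0.0, 1.1, 1.9], [1.5, 21.2, 23.3]]
3 627 [[1.6, -12.8, -23.8], [2.7, 20.2, 0.9], [4.3, 22.0, 25.8]]
((7.107090473175049, 1.0086479187011719), (30.17192840576172, 50.236427307128906), 0.20287178456783295)
e_core 0.97 1257 (array([459.6, 238.1]), array([69.8, 27.1]), 18.8) z 45.7 tool [[154.3, -2.6, -6.4], [158.6, 66.0, 20.4]]
((31.529739379882812, 7.119002342224121), (27.122421264648438, 69.77764892578125), 88.9914779663086)
```

```bash
python3 - <<'E'
from h import *
plan([(458.8,238.9,85,-71.1)],step=50)
E
```

```text
3 rows: [0.1298,0.0358,0.0066,-0.0022,-0.0003,-0.0021],[0.1296,0.0366,0.0068,-0.0022,-0.0003,-0.0021],[0.1293,0.0375,0.0069,-0.0022,-0.0003,-0.0021]
```

Request:
arm_command(motion=[[[0.1, 0.04, 0.0066, -0.0022, 0, -0.002], [0.1, 0.04, 0.0068, -0.0022, 0, -0.002], [0.1, 0.03, 0.007, -0.0022, 0, -0.002], [0, 0, 0, 0, 0, 0], [0, 0, 0, 0, 0, 0]]])

```text
time_s: 22.0
tcp_pos: [461.8, 236.5, 109.8]
ee_rot: [0.413, 0.575, -0.411, 0.574]
ft_force: [-0.0, 0.1, 0.5]
width: 49.1
```

```bash
python3 - <<'E'
from h import *
p,R,s=tool(); print(s['time_s'],p,jawyaw(R),s['ft_force'])
plan([(458.8,238.9,70,-71.1)],step=50)
E
```

```text
22.0 [461.84140918 236.48144327 109.77870895] -71.35597318458655 [-0.03460803  0.08434817  0.53003833]
1 rows: [0.1326,-0.0072,-0.0106,-0.0014,-0.0007,-0.0005]
```

Request:
arm_command(motion=[[[0.05, -0.007, -0.0106, -0.0014, -0.0007, 0], [0.05, 0, 0, 0, 0, 0], [0.01, 0, 0, 0, 0, 0], [0, 0, 0, 0, 0, 0], [0, 0, 0, 0, 0, 0]]])

```text
time_s: 22.62
tcp_pos: [459.0, 240.1, 77.0]
ee_rot: [0.413, 0.575, -0.409, 0.576]
ft_force: [-0.1, -0.3, 0.2]
width: 49.1
```

```bash
python3 - <<'E'
from h import *
p,R,s=tool(); print(s['time_s'],p,jawyaw(R),s['ft_force'])
plan([(458.8,238.9,60,-71.1)],step=50)
c=shot('wrist','w9.png')
w=meas(c,'e_core',(458,238),46)
E
```

```text
22.625 [459.0173408  240.08060404  77.03187266] -71.04334146575049 [-0.07448603 -0.2870189   0.24210017]
1 rows: [0.0568,-0.0022,0.0036,0.0003,-0.0004,-0.0016]
e_core 0.98 1103 (array([462.8, 238.8]), array([63.3, 27.3]), 19.5) z 45.6 tool [[30.0, -28.1, -11.1], [33.9, 34.3, 15.8]]
```

View pics/w9.png

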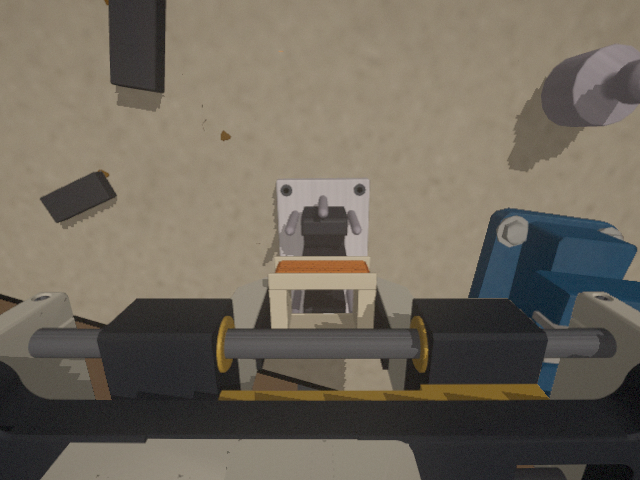

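Request:
arm_command(motion=[[[0.02, -0.0025, 0.0036, 0, 0, -0.0015], [0.02, 0, 0, 0, 0, 0], [0.01, 0, 0, 0, 0, 0], [0, 0, 0, 0, 0, 0], [0, 0, 0, 0, 0, 0]]])

```text
time_s: 23.35
tcp_pos: [459.1, 238.8, 61.2]
ee_rot: [0.411, 0.576, -0.41, 0.575]
ft_force: [0.3, 0.5, -0.8]
width: 49.2
```

```bash
python3 - <<'E'
from h import *
p,R,s=tool(); print(s['time_s'],p,jawyaw(R),s['ft_force'])
plan([(458.8,238.9,26,-71.1)],step=50)
a=shot('side')['img'][200:350,300:460,::-1]
b=shot('scene')['img'][180:300,190:330,::-1]
cv2.imwrite('pics/s9.png',np.hstack([cv2.resize(a,(400,375),interpolation=cv2.INTER_CUBIC),cv2.resize(b,(400,375),interpolation=cv2.INTER_CUBIC)]))
E
```

```text
23.35 [459.05407235 238.76885179  61.22376797] -71.06304839712313 [ 0.34447984  0.53648367 -0.80104787]
1 rows: [0.1174,-0.0007,-0.0005,0.0002,-0.0004,-0.0002]
```

View pics/s9.png

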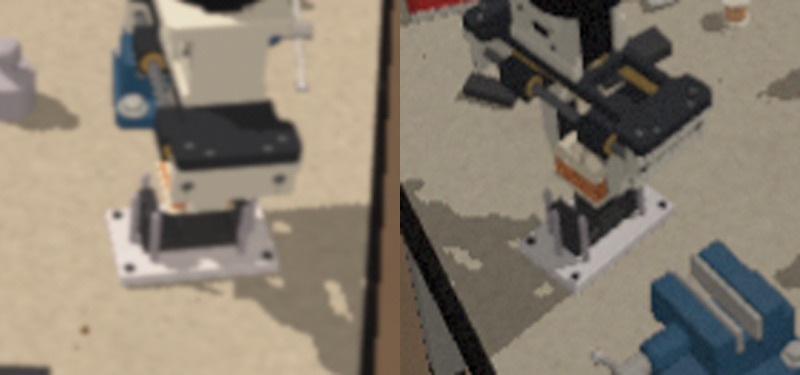

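Aligned; former underside is at ~57. Lowering in small rows.

Request:
arm_command(motion=[[[0.02, -0.0007, 0, 0, 0, 0], [0.02, 0, 0, 0, 0, 0], [0, 0, 0, 0, 0, 0], [0, 0, 0, 0, 0, 0]]])

```text
time_s: 23.95
tcp_pos: [458.8, 238.8, 48.5]
ee_rot: [0.411, 0.576, -0.41, 0.575]
ft_force: [-0.2, -1.2, -0.0]
width: 49.6
```

```bash
python3 - <<'E'
from h import *
p,R,s=tool(); print(s['time_s'],p,jawyaw(R),s['ft_force'])
plan([(458.8,238.9,26,-71.1)],step=50)
E
```

```text
23.95 [458.84863832 238.814948    48.46140405] -71.0548481773659 [-0.20476937 -1.15441364 -0.02841955]
1 rows: [0.0749,-0.0001,-0.0002,0.0003,-0.0005,-0.0002]
```

Request:
arm_command(motion=[[[0.02, 0, 0, 0, 0, 0], [0.02, 0, 0, 0, 0, 0], [0.01, 0, 0, 0, 0, 0], [0, 0, 0, 0, 0, 0], [0, 0, 0, 0, 0, 0]]])

```text
time_s: 24.58
tcp_pos: [458.8, 238.8, 32.3]
ee_rot: [0.411, 0.576, -0.41, 0.575]
ft_force: [-0.0, -0.0, -1.6]
width: 49.4
```

```bash
python3 - <<'E'
from h import *
p,R,s=tool(); print(s['time_s'],p,jawyaw(R),s['ft_force'])
plan([(458.8,238.9,25.4,-71.1)],step=50)
E
```

```text
24.575 [458.84455804 238.8078224   32.30496225] -71.05703940889246 [-0.04713036 -0.02644361 -1.55376182]
1 rows: [0.023,-0.0001,-0.0003,0.0002,-0.0004,-0.0002]
```

Request:
arm_command(motion=[[[0.018, 0, 0, 0, 0, 0], [0.008, 0, 0, 0, 0, 0], [0, 0, 0, 0, 0, 0]]])

```text
time_s: 24.95
tcp_pos: [458.9, 239.0, 25.3]
ee_rot: [0.411, 0.576, -0.41, 0.575]
ft_force: [-0.5, -0.7, 3.7]
width: 49.2
```

Request:
arm_command(motion=[[[0.008, 0, 0, 0, 0, 0], [0.004, 0, 0, 0, 0, 0]]])

```text
time_s: 25.2
tcp_pos: [459.2, 239.2, 24.5]
ee_rot: [0.412, 0.576, -0.41, 0.575]
ft_force: [-3.9, -2.0, 13.3]
width: 49.4
```

Contact at the home height. Releasing.

Request:
arm_command(motion=[[[-0.003, 0, 0, 0, 0, 0], [0, 0, 0, 0, 0, 0], [0, 0, 0, 0, 0, 0], [0, 0, 0, 0, 0, 0]]], grip=-0.7)

```text
time_s: 25.7
tcp_pos: [459.5, 239.3, 25.4]
ee_rot: [0.412, 0.576, -0.41, 0.575]
ft_force: [0.1, 0.0, -0.3]
width: 77.6
```

```bash
python3 - <<'E'
from h import *
p,R,s=tool(); print(s['time_s'],p,jawyaw(R),s['ft_force'],s['width'])
plan([(p[0],p[1],120,None),(424,234.5,200,None)],step=50)
E
```

```text
25.7 [459.48482536 239.31974784  25.41990611] -71.05999455484805 [ 0.11010093  0.01825008 -0.34905994] 77.57591291627946
4 rows: [-0.1576,0.0003,-0.0004,-0,-0.0004,-0.0003],[-0.1576,0.0001,-0.0002,-0,-0.0004,-0.0003],[-0.1333,-0.0585,-0.0116,0,0,0],[-0.1333,-0.0585,-0.0116,0,0,0]
```

Request:
arm_command(motion=[[[-0.05, 0, 0, 0, 0, 0], [-0.15, 0, 0, 0, 0, 0], [-0.2, 0, 0, 0, 0, 0], [-0.15, 0, 0, 0, 0, 0], [0, 0, 0, 0, 0, 0], [0, 0, 0, 0, 0, 0]]], grip=-1)

```text
time_s: 26.45
tcp_pos: [459.3, 238.6, 198.8]
ee_rot: [0.412, 0.576, -0.41, 0.575]
ft_force: [-0.5, 0.0, -0.2]
width: 91.9
```

```bash
python3 - <<'E'
from h import *
p,R,s=tool(); print(s['time_s'],p,jawyaw(R),s['ft_force'])
c=shot('wrist','w10.png')
cv2.imwrite('pics/w10z.png',cv2.resize(c['img'][120:300,230:430,::-1],(800,720),interpolation=cv2.INTER_CUBIC)[:600])
meas(c,'coil_former',(458,238),44.5)
meas(c,'e_core',(458,238),46,2)
meas(c,'glue_jig',(458,238),10)
plan([(560,388,180,-80.2)],step=50)
E
```

```text
26.45 [459.26853443 238.55085486 198.83571793] -71.08152504814082 [-0.45383765  0.04024299 -0.20413226]
coil_former 0.59 1201 (array([462.1, 238.5]), array([43.3, 48.9]), 18.1) z 44.4 tool [[152.9, -19.3, -22.9], [156.6, 21.0, 25.6]]
e_core 0.71 1108 (array([459.9, 238. ]), array([69.4, 27.8]), 19.1) z 45.7 tool [[150.7, -34.1, -12.3], [154.0, 34.1, 14.4]]
glue_jig 0.95 2283 (array([458.6, 238.1]), array([108. ,  64.1]), 19.6) z 9.9 tool [[185.7, -53.2, -31.2], [189.7, 53.5, 32.2]]
4 rows: [0.0147,0.1202,-0.0907,0.0127,-0.0002,0],[0.0146,0.1165,-0.0954,0.0127,-0.0002,0],[0.0146,0.1126,-0.1,0.0127,-0.0002,0],[0.0145,0.1085,-0.1044,0.0127,-0.0002,0]
```

View pics/w10z.png

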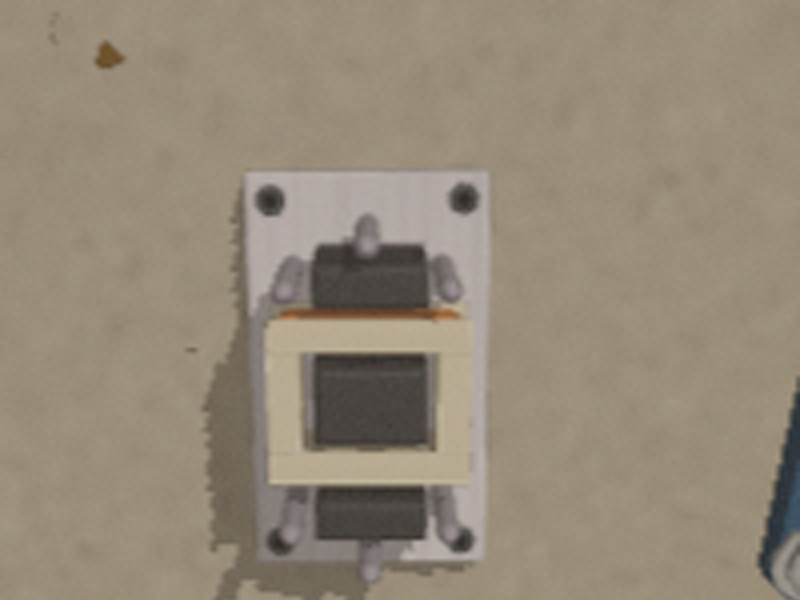

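Former is home: its top reads 44.4 against the expected 44.5, and the middle leg shows through the hole. On to the long bar.

Request:
arm_command(motion=[[[0.0147, 0.12, -0.0907, 0.0127, 0, 0], [0.0146, 0.1165, -0.0954, 0.0127, 0, 0], [0.0146, 0.1126, -0.1, 0.0127, 0, 0], [0.0145, 0.1085, -0.1044, 0.0127, 0, 0], [0, 0, 0, 0, 0, 0], [0, 0, 0, 0, 0, 0]]])

```text
time_s: 27.4
tcp_pos: [559.0, 387.4, 168.5]
ee_rot: [0.452, 0.541, -0.463, 0.537]
ft_force: [0.3, -0.5, 0.2]
width: 92.1
```

```bash
python3 - <<'E'
from h import *
p,R,s=tool(); print(s['time_s'],p,jawyaw(R),s['joint_pos'].round(2))
c=shot('wrist','w11.png')
meas(c,'i_bar',(559,391),14)
plan([(559.4,391,100,-80.2)],step=40)
E
```

```text
27.4 [559.00767112 387.36528019 168.47347078] -80.64922391468234 [-0.76  0.59  0.17  1.52 -0.11  1.06 -1.97]
i_bar 0.62 1987 (array([559.9, 392.2]), array([69.9, 27.7]), 9.7) z 13.8 tool [[152.8, -29.4, -18.7], [156.4, 39.1, 8.6]]
2 rows: [0.1152,0.0037,-0.0063,-0.0013,0.0008,0.0023],[0.1152,0.0029,-0.006,-0.0013,0.0008,0.0023]
```

View pics/w11.png

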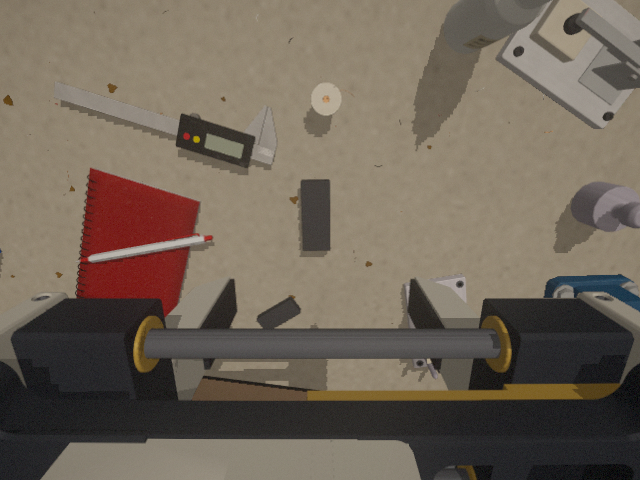

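Request:
arm_command(motion=[[[0.1, 0.001, -0.0095, 0, 0.0008, 0.0023], [0.15, 0.001, -0.0095, 0, 0.0008, 0.0023], [0.1, 0, 0, 0, 0, 0], [0, 0, 0, 0, 0, 0], [0, 0, 0, 0, 0, 0]]])

```text
time_s: 28.12
tcp_pos: [559.4, 389.3, 67.1]
ee_rot: [0.461, 0.537, -0.457, 0.539]
ft_force: [0.9, -0.3, 0.3]
width: 91.8
```

```bash
python3 - <<'E'
from h import *
p,R,s=tool(); print(s['time_s'],p,jawyaw(R))
c=shot('wrist')
meas(c,'i_bar',(559,391),14)
plan([(559.4,393.1,10,-80.3)],step=40)
E
```

```text
28.125 [559.39200499 389.29769669  67.05861587] -80.90902231204731
i_bar 0.65 3826 (array([560.2, 391.9]), array([70., 28.]), 9.9) z 13.8 tool [[51.7, -32.5, -15.9], [54.9, 35.4, 11.4]]
2 rows: [0.0955,0.0002,-0.0057,-0.0017,-0.0003,-0.0009],[0.0955,0.0005,-0.0057,-0.0017,-0.0003,-0.0009]
```

Request:
arm_command(motion=[[[0.05, 0, -0.0115, -0.0035, 0, -0.001], [0.06, 0, 0, 0, 0, 0], [0.04, 0, 0, 0, 0, 0], [0.01, 0, 0, 0, 0, 0], [0, 0, 0, 0, 0, 0], [0, 0, 0, 0, 0, 0]]])

```text
time_s: 28.98
tcp_pos: [559.9, 394.2, 17.4]
ee_rot: [0.457, 0.541, -0.454, 0.541]
ft_force: [-0.5, -0.6, 0.5]
width: 91.9
```

```bash
python3 - <<'E'
from h import *
p,R,s=tool(); print(s['time_s'],p,jawyaw(R),s['ft_force'])
plan([(559.4,393.1,2.5,-80.2)],step=40)
E
```

```text
28.975 [559.90669284 394.15208315  17.40598808] -80.2096383638396 [-0.53037687 -0.57394559  0.51373154]
1 rows: [0.0497,-0.0025,0.0033,-0.0001,-0.001,-0.0014]
```

Request:
arm_command(motion=[[[0.025, -0.0025, 0.0033, 0, -0.001, -0.0014], [0.018, 0, 0, 0, 0, 0], [0, 0, 0, 0, 0, 0], [0, 0, 0, 0, 0, 0]]])

```text
time_s: 29.48
tcp_pos: [559.9, 393.3, 4.5]
ee_rot: [0.456, 0.541, -0.455, 0.541]
ft_force: [-0.0, -0.5, -0.1]
width: 92.3
```

```bash
python3 - <<'E'
from h import *
p,R,s=tool(); print(s['time_s'],p,jawyaw(R),s['ft_force'])
plan([(559.4,393.1,2.5,-80.2)],step=40)
E
```

```text
29.475 [559.8624647  393.339595     4.45355296] -80.2110743264167 [-0.0182728  -0.4734805  -0.09836866]
1 rows: [0.0065,-0.0017,0.0005,-0.0001,-0.0001,-0.0003]
```

Request:
arm_command(motion=[[[0.007, -0.001, 0, 0, 0, 0], [0, 0, 0, 0, 0, 0], [0, 0, 0, 0, 0, 0], [0, 0, 0, 0, 0, 0], [0, 0, 0, 0, 0, 0], [0, 0, 0, 0, 0, 0], [0, 0, 0, 0, 0, 0], [0, 0, 0, 0, 0, 0], [0, 0, 0, 0, 0, 0], [0, 0, 0, 0, 0, 0]]], grip=1, newtons=25)

```text
time_s: 30.72
tcp_pos: [559.9, 393.5, 2.8]
ee_rot: [0.456, 0.541, -0.455, 0.541]
ft_force: [0.9, -0.1, 0.3]
width: 27.7
```

```bash
python3 - <<'E'
from h import *
p,R,s=tool(); print(s['time_s'],p,jawyaw(R),s['ft_force'],s['width'])
plan([(p[0],p[1],100,None),(424,234.5,202,-70.9)],step=50)
E
```

```text
30.725 [559.8996541  393.45980783   2.77507332] -80.21780195263486 [ 0.88179946 -0.05871192  0.33332195] 27.68888012014535
7 rows: [-0.162,0.0003,-0.0001,-0,-0.0001,-0.0003],[-0.162,0.0001,-0.0001,-0,-0.0001,-0.0003],[-0.068,-0.1073,0.089,-0.0104,-0,0],[-0.068,-0.1101,0.0855,-0.0104,-0,0],[-0.068,-0.1128,0.0819,-0.0104,-0,0],[-0.068,-0.1155,0.0782,-0.0104,-0,0],[-0.068,-0.1179,0.0744,-0.0104,-0,0]
```

Request:
arm_command(motion=[[[-0.05, 0, 0, 0, 0, 0], [-0.14, 0, 0, 0, 0, 0], [-0.16, 0, 0, 0, 0, 0], [-0.06, -0.1073, 0.089, -0.0104, 0, 0], [-0.06, -0.11, 0.0855, -0.0104, 0, 0], [-0.06, -0.1128, 0.082, -0.0104, 0, 0], [-0.06, -0.1155, 0.078, -0.0104, 0, 0], [-0.06, -0.118, 0.0744, -0.0104, 0, 0], [0, 0, 0, 0, 0, 0], [0, 0, 0, 0, 0, 0]]])

```text
time_s: 31.98
tcp_pos: [421.1, 230.0, 210.6]
ee_rot: [0.412, 0.576, -0.405, 0.578]
ft_force: [-0.2, 0.8, -1.6]
width: 28.2
```

```bash
cat >>h.py <<'E'
def held(c,o,a,tol=2):
    p,R,s=tool(); w,cf=cloud(c,o,p[:2])
    if w is None: print('held none');return
    q=R.inv().apply(w-p); m=(abs(q[:,1])<60)&(abs(q[:,2])<40)&(abs(q[:,0])<40); q=q[m]; t=q[abs(q[:,0]-a)<tol]
    print('held',o,round(cf,2),len(t),np.percentile(q,[.5,2,50,98,99.5],axis=0).round(1).tolist(),'\n top',np.percentile(t,[.5,2,50,98,99.5],axis=0).round(1).tolist(),cv2.minAreaRect(t[:,1:].astype(np.float32)))
E
python3 - <<'E'
from h import *
p,R,s=tool(); print(s['time_s'],p,jawyaw(R),s['width'],abs(s['joint_vel']).max(),s['ft_force'])
c=shot('wrist','w12.png')
meas(c,'glue_jig',(458,238),10)
meas(c,'e_core',(458,238),46,1.5)
held(c,'i_bar',-11.2)
plan([(459.4,238.9,110,-70.8)],step=55)
E
```

```text
31.975 [421.05196817 229.98550319 210.63066028] -70.58114367554714 28.183624329121756 0.02878036967878396 [-0.2391332   0.82701421 -1.55490958]
glue_jig 0.94 2458 (array([458.1, 238. ]), array([107.3,  63.9]), 19.5) z 9.9 tool [[198.9, -17.3, -26.3], [203.0, 89.3, 36.8]]
e_core 0.7 1089 (array([459.5, 237.7]), array([68.9, 27. ]), 19.4) z 45.8 tool [[162.9, 3.1, -7.4], [165.8, 71.9, 19.0]]
held i_bar 0.66 5075 [[-13.8, -34.2, -12.6], [-13.4, -33.0, -12.1], [-12.2, 13.2, 1.0], [-3.6, 34.7, 14.5], [-1.0, 34.9, 15.0]] 
 top [[-13.2, -34.3, -12.5], [-13.1, -33.1, -12.1], [-12.2, 11.8, 1.0], [-10.8, 34.4, 14.5], [-10.0, 34.8, 15.0]] ((0.02447509765625, 1.1266698837280273), (70.43341064453125, 28.144569396972656), 0.32177096605300903)
2 rows: [0.166,0.0643,0.0078,0.0007,-0.0004,-0.0012],[0.1657,0.065,0.0075,0.0007,-0.0004,-0.0012]
```

View pics/w12.png

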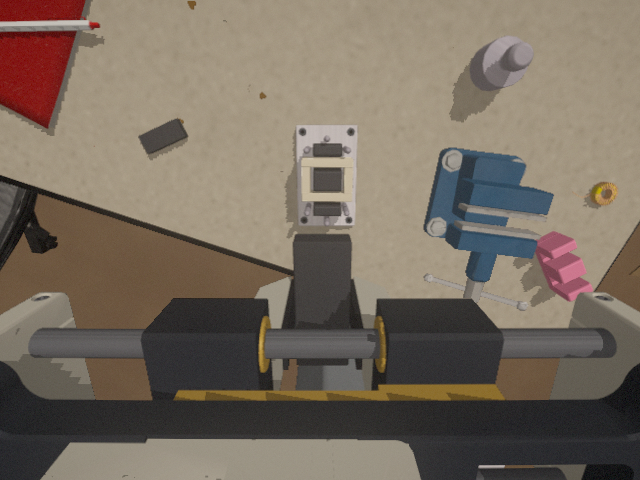

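Request:
arm_command(motion=[[[0.14, 0.064, 0.0078, 0, 0, -0.001], [0.14, 0.064, 0.0075, 0, 0, -0.001], [0.05, 0, 0, 0, 0, 0], [0, 0, 0, 0, 0, 0], [0, 0, 0, 0, 0, 0]]])

```text
time_s: 32.8
tcp_pos: [460.7, 242.1, 107.6]
ee_rot: [0.408, 0.579, -0.407, 0.577]
ft_force: [-0.4, 0.8, -0.6]
width: 27.6
```

```bash
python3 - <<'E'
from h import *
p,R,s=tool(); print(s['time_s'],p,jawyaw(R),s['ft_force'])
plan([(458.75,239.0,75,-70.7)],step=50)
E
```

```text
32.8 [460.73479944 242.07388725 107.59701858] -70.36547715283439 [-0.39745328  0.75408174 -0.64455706]
1 rows: [0.1086,-0.0098,0.0077,0.0019,-0.0009,-0.0003]
```

Request:
arm_command(motion=[[[0.04, -0.0098, 0.0077, 0.002, -0.001, 0], [0.04, 0, 0, 0, 0, 0], [0.01, 0, 0, 0, 0, 0], [0, 0, 0, 0, 0, 0], [0, 0, 0, 0, 0, 0]]])

```text
time_s: 33.42
tcp_pos: [459.4, 239.8, 81.5]
ee_rot: [0.411, 0.576, -0.408, 0.577]
ft_force: [-0.8, -0.3, -2.1]
width: 27.8
```

```bash
python3 - <<'E'
from h import *
p,R,s=tool(); print(s['time_s'],p,jawyaw(R),s['ft_force'])
plan([(458.75,239.0,60,-70.7)],step=50)
c=shot('wrist','w13.png')
meas(c,'glue_jig',(458,238),10)
held(c,'i_bar',-12.2)
w,cf=cloud(c,'glue_jig',(458,238)); q=R.inv().apply(w-p)
pn=q[(w[:,2]>35)&(w[:,2]<58)]
for z0 in (-19.5,0,19.5):
    m=abs(pn[:,2]-z0)<7
    if m.sum(): print(z0,m.sum(),pn[m].mean(0).round(1))
E
```

```text
33.425 [459.39086968 239.76188699  81.54025994] -70.7200140128933 [-0.8101109  -0.28116457 -2.0601603 ]
1 rows: [0.0718,-0.0032,0.0018,-0.0001,-0.0003,-0.0016]
glue_jig 0.78 3410 (array([474. , 243.4]), array([75.4, 64.1]), 19.6) z 9.9 tool [[70.0, -18.0, -30.2], [73.7, 51.9, 32.9]]
held i_bar 0.74 4938 [[-12.6, -35.2, -12.8], [-12.3, -33.9, -12.3], [-11.0, 12.8, 0.9], [-1.8, 34.5, 14.4], [1.0, 34.7, 14.9]] 
 top [[-12.6, -35.1, -12.4], [-12.3, -34.0, -12.0], [-11.1, 10.5, 1.4], [-10.3, 33.6, 14.3], [-10.2, 34.3, 14.7]] ((-0.446746826171875, 1.1304407119750977), (70.56997680664062, 27.867717742919922), 0.004432222340255976)
-19.5 147 [ 34.   26.7 -18.2]
0 121 [33.2 40.2  1.3]
19.5 132 [34.2 29.8 20.5]
```

View pics/w13.png

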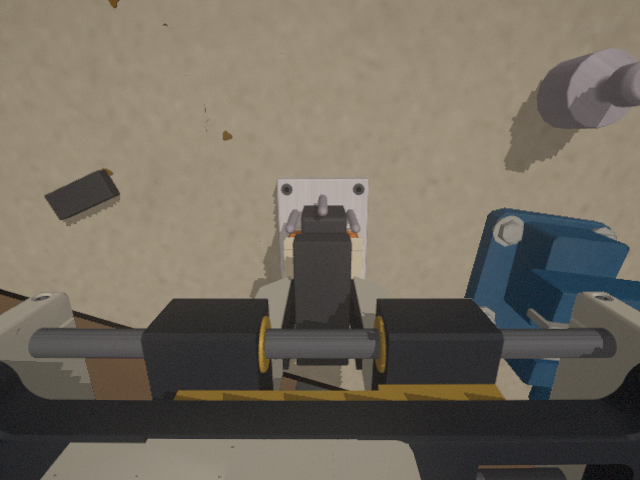

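Request:
arm_command(motion=[[[0.02, -0.0032, 0.0006, 0, 0, -0.0015], [0.02, 0, 0, 0, 0, 0], [0.01, 0, 0, 0, 0, 0], [0, 0, 0, 0, 0, 0], [0, 0, 0, 0, 0, 0]]])

```text
time_s: 34.25
tcp_pos: [458.5, 239.2, 65.3]
ee_rot: [0.409, 0.577, -0.409, 0.576]
ft_force: [-0.1, -0.5, -1.5]
width: 27.8
```

```bash
python3 - <<'E'
from h import *
p,R,s=tool(); print(s['time_s'],p,jawyaw(R),s['ft_force'])
plan([(458.75,239.2,49,-70.7)],step=50)
E
```

```text
34.25 [458.47406163 239.24143695  65.31227542] -70.72198099036926 [-0.09882866 -0.48859976 -1.48903487]
1 rows: [0.0544,0.0008,0.0005,-0.0001,-0.0003,0]
```

Underside at ~62, pin tips at 54. Lowering gently.

Request:
arm_command(motion=[[[0.018, 0.0008, 0.0005, 0, 0, 0], [0.012, 0, 0, 0, 0, 0], [0, 0, 0, 0, 0, 0], [0, 0, 0, 0, 0, 0]]])

```text
time_s: 34.75
tcp_pos: [458.9, 239.3, 55.8]
ee_rot: [0.409, 0.577, -0.409, 0.576]
ft_force: [-0.8, 0.2, -1.0]
width: 28.0
```

```bash
python3 - <<'E'
from h import *
p,R,s=tool(); print(s['time_s'],p,jawyaw(R),s['ft_force'])
plan([(458.75,239.2,49,-70.7)],step=50)
E
```

```text
34.75 [458.90126334 239.25983389  55.8119387 ] -70.72503046406702 [-0.7760623   0.22983456 -1.04350628]
1 rows: [0.0227,-0.0005,0,-0.0001,-0.0003,-0.0001]
```

Request:
arm_command(motion=[[[0.012, -0.0005, 0, 0, 0, 0], [0.006, 0, 0, 0, 0, 0], [0, 0, 0, 0, 0, 0], [0, 0, 0, 0, 0, 0]]])

```text
time_s: 35.25
tcp_pos: [458.8, 239.3, 50.2]
ee_rot: [0.41, 0.577, -0.409, 0.576]
ft_force: [0.2, -0.3, -1.8]
width: 27.9
```

Request:
arm_command(motion=[[[0.007, 0, 0, 0, 0, 0], [0, 0, 0, 0, 0, 0], [0, 0, 0, 0, 0, 0]]])

```text
time_s: 35.62
tcp_pos: [459.3, 239.5, 48.7]
ee_rot: [0.41, 0.577, -0.409, 0.577]
ft_force: [0.2, 0.0, -2.5]
width: 27.7
```

Request:
arm_command(motion=[[[0.004, 0, 0, 0, 0, 0], [0.003, 0, 0, 0, 0, 0]]])

```text
time_s: 35.88
tcp_pos: [459.3, 239.6, 48.6]
ee_rot: [0.41, 0.577, -0.409, 0.576]
ft_force: [-2.1, -1.8, 10.1]
width: 27.9
```

Contact at 48.6, as expected. Releasing and rising.

Request:
arm_command(motion=[[[-0.002, 0, 0, 0, 0, 0], [0, 0, 0, 0, 0, 0], [0, 0, 0, 0, 0, 0], [0, 0, 0, 0, 0, 0]]], grip=-0.2)

```text
time_s: 36.38
tcp_pos: [459.8, 239.9, 49.4]
ee_rot: [0.41, 0.577, -0.408, 0.577]
ft_force: [0.0, -0.2, 0.0]
width: 54.7
```

Request:
arm_command(motion=[[[-0.04, 0, 0, 0, 0, 0], [-0.15, 0, 0, 0, 0, 0], [-0.17, 0, 0, 0, 0, 0], [-0.1, 0, 0, 0, 0, 0], [0, 0, 0, 0, 0, 0], [0, 0, 0, 0, 0, 0]]])

```text
time_s: 37.12
tcp_pos: [459.4, 239.2, 193.9]
ee_rot: [0.41, 0.577, -0.408, 0.577]
ft_force: [0.6, 0.1, -0.2]
width: 55.1
```

```bash
python3 - <<'E'
from h import *
p,R,s=tool(); print(s['time_s'],p,jawyaw(R),s['ft_force'],s['width'])
c=shot('wrist','w14.png')
cv2.imwrite('pics/w14z.png',cv2.resize(c['img'][120:270,230:430,::-1],(800,600),interpolation=cv2.INTER_CUBIC))
meas(c,'i_bar',(458,238),60)
meas(c,'glue_jig',(458,238),10)
plan([(560,170,200,-70.9),(612,121,180,-70)],step=50)
E
```

```text
37.125 [459.3823503  239.19960229 193.85227885] -70.74806759073427 [ 0.59374792  0.06026494 -0.16046181] 55.102405828364496
i_bar 0.94 2235 (array([459.3, 238.5]), array([70.2, 27.9]), 19.2) z 59.9 tool [[132.2, -35.0, -12.8], [135.5, 34.0, 14.6]]
glue_jig 0.73 1838 (array([459. , 238.3]), array([107.4,  64. ]), 19.6) z 9.9 tool [[181.4, -52.5, -30.5], [185.3, 52.6, 32.3]]
5 rows: [-0.0079,0.0806,0.1093,0.0003,-0.0002,-0.0001],[-0.0079,0.0807,0.1093,0.0003,-0.0002,-0.0001],[-0.0079,0.0808,0.1092,0.0003,-0.0002,-0.0001],[0.0333,0.0552,0.1055,-0.0025,0,-0],[0.0333,0.0543,0.106,-0.0025,0,-0]
```

View pics/w14z.png

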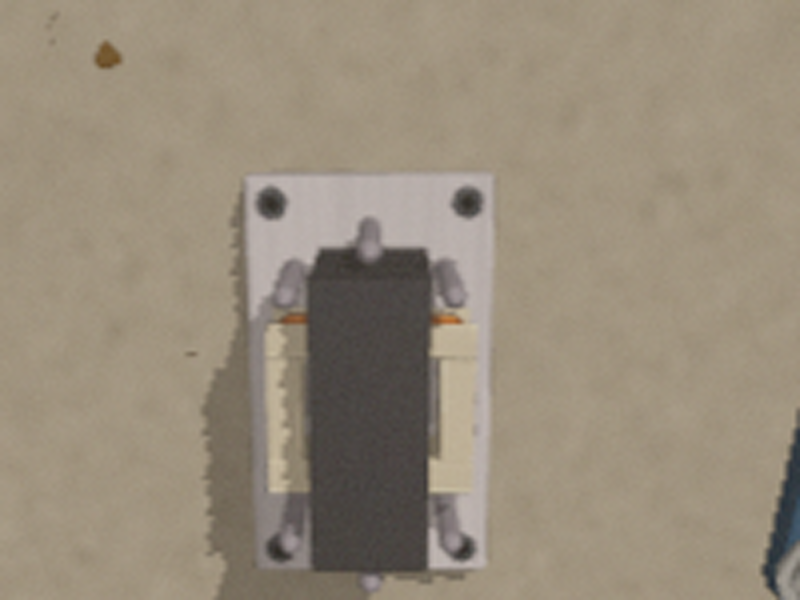

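Bar lies flat across the legs (top 59.9). Next, the knob weight.

Request:
arm_command(motion=[[[-0.008, 0.081, 0.109, 0, 0, 0], [-0.008, 0.081, 0.109, 0, 0, 0], [-0.008, 0.081, 0.109, 0, 0, 0], [0.0333, 0.055, 0.1055, -0.002, 0, 0], [0.0333, 0.054, 0.106, -0.002, 0, 0], [0, 0, 0, 0, 0, 0], [0, 0, 0, 0, 0, 0]]])

```text
time_s: 38.15
tcp_pos: [611.0, 118.3, 169.1]
ee_rot: [0.4, 0.584, -0.409, 0.576]
ft_force: [0.4, 0.9, -0.1]
width: 54.9
```

```bash
python3 - <<'E'
from h import *
p,R,s=tool(); print(s['time_s'],p,jawyaw(R),s['joint_pos'].round(2))
c=shot('wrist','w15.png')
meas(c,'knob_weight',(613,120),58)
meas(c,'knob_weight',(613,120),30)
plan([(615,120,120,-70)],step=50)
E
```

```text
38.15 [611.01306106 118.32343718 169.13249339] -69.77798384066975 [-0.41  0.49  0.23  1.68 -0.13  1.   -1.35]
knob_weight 0.79 410 (array([616.6, 118.5]), array([19.7, 19.6]), 18.6) z 57.6 tool [[109.7, -2.2, -7.4], [113.9, 16.4, 11.2]]
knob_weight 0.79 1137 (array([616.7, 118.2]), array([42.9, 42.6]), 79.9) z 30.5 tool [[137.0, -13.2, -17.9], [141.4, 28.1, 22.8]]
2 rows: [0.0835,0.0077,0.0004,0.0008,-0.0002,0.0023],[0.0836,0.0071,0.0003,0.0008,-0.0002,0.0023]
```

View pics/w15.png

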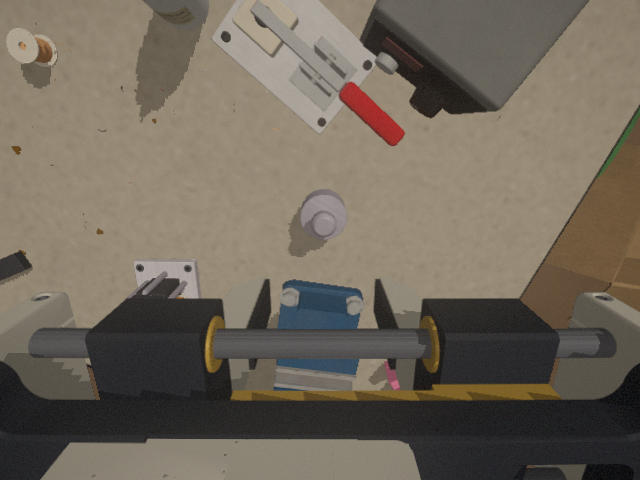

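Request:
arm_command(motion=[[[0.1, 0.0145, 0.0018, 0.001, 0, 0.004], [0.12, 0, 0, 0, 0, 0], [0.08, 0, 0, 0, 0, 0], [0, 0, 0, 0, 0, 0], [0, 0, 0, 0, 0, 0]]])

```text
time_s: 38.92
tcp_pos: [615.4, 126.5, 82.1]
ee_rot: [0.405, 0.581, -0.401, 0.581]
ft_force: [-0.7, -0.5, 1.1]
width: 54.8
```

```bash
python3 - <<'E'
from h import *
p,R,s=tool(); print(s['time_s'],p,jawyaw(R))
c=shot('wrist')
meas(c,'knob_weight',(616,119),58)
plan([(616.2,119.4,36,-70)],step=50)
E
```

```text
38.925 [615.3841509  126.47893388  82.06865309] -69.45495585532655
knob_weight 0.59 783 (array([616.6, 118.4]), array([20.2, 20.4]), 6.2) z 57.6 tool [[22.7, -10.7, -1.0], [26.9, 7.6, 17.6]]
1 rows: [0.1541,-0.007,0.023,0.003,-0.0011,-0.0018]
```

Request:
arm_command(motion=[[[0, -0.007, 0.0235, 0.003, -0.001, -0.002], [0, 0, 0, 0, 0, 0], [0.05, 0, 0, 0, 0, 0], [0.04, 0, 0, 0, 0, 0], [0, 0, 0, 0, 0, 0], [0, 0, 0, 0, 0, 0]]])

```text
time_s: 39.78
tcp_pos: [617.0, 118.3, 54.7]
ee_rot: [0.406, 0.579, -0.406, 0.579]
ft_force: [0.1, -0.3, -0.7]
width: 55.1
```

```bash
python3 - <<'E'
from h import *
p,R,s=tool(); print(s['time_s'],p,jawyaw(R),s['ft_force'])
plan([(616.2,119.4,35,-70)],step=50)
E
```

```text
39.775 [617.00074451 118.32505202  54.72268484] -70.07737918482444 [ 0.14359537 -0.31127171 -0.74701821]
1 rows: [0.0657,-0.0014,-0.0043,-0.0004,0,-0.0003]
```

Request:
arm_command(motion=[[[0.03, -0.0014, -0.0043, 0, 0, 0], [0.025, 0, 0, 0, 0, 0], [0, 0, 0, 0, 0, 0], [0, 0, 0, 0, 0, 0]]])

```text
time_s: 40.28
tcp_pos: [616.2, 119.7, 37.1]
ee_rot: [0.406, 0.579, -0.406, 0.579]
ft_force: [0.2, 0.0, -0.1]
width: 55.0
```

```bash
python3 - <<'E'
from h import *
p,R,s=tool(); print(s['time_s'],p,jawyaw(R),s['ft_force'])
plan([(616.2,119.4,35,-70)],step=50)
E
```

```text
40.275 [616.19971364 119.72533808  37.14497784] -70.057652955998 [ 0.17112281  0.0469664  -0.13554678]
1 rows: [0.0071,-0.0004,0.001,-0.0003,-0,-0.0004]
```

Request:
arm_command(motion=[[[0.01, 0, 0.001, 0, 0, 0], [0, 0, 0, 0, 0, 0], [0, 0, 0, 0, 0, 0]]])

```text
time_s: 40.65
tcp_pos: [616.8, 119.5, 34.5]
ee_rot: [0.407, 0.579, -0.405, 0.579]
ft_force: [-0.2, 0.0, -0.2]
width: 55.0
```

Request:
arm_command(motion=[[[0, 0, 0, 0, 0, 0], [0, 0, 0, 0, 0, 0], [0, 0, 0, 0, 0, 0], [0, 0, 0, 0, 0, 0], [0, 0, 0, 0, 0, 0], [0, 0, 0, 0, 0, 0], [0, 0, 0, 0, 0, 0]]], grip=1, newtons=30)

```text
time_s: 41.52
tcp_pos: [617.0, 119.5, 34.8]
ee_rot: [0.407, 0.578, -0.405, 0.58]
ft_force: [0.1, -0.5, 0.2]
width: 20.4
```

```bash
python3 - <<'E'
from h import *
p,R,s=tool(); print(s['time_s'],p,jawyaw(R),s['ft_force'],s['width'])
plan([(p[0],p[1],120,None),(560,170,200,-70.7),(424,234.5,210,-70.7)],step=50)
E
```

```text
41.525 [616.99882373 119.46756719  34.79388787] -70.06592993677701 [ 0.06263583 -0.52487689  0.22777022] 20.411923193013866
9 rows: [-0.142,0.0004,0,0,0,-0.0004],[-0.142,0.0002,0,0,0,-0.0004],[-0.0889,-0.0404,-0.0744,0.0012,0,0],[-0.0889,-0.0407,-0.0742,0.0012,0,0],[-0.0889,-0.0409,-0.0741,0.0012,0,0],[-0.0083,-0.0892,-0.0882,0,0,0],[-0.0083,-0.0892,-0.0882,0,0,0],[-0.0083,-0.0892,-0.0882,0,0,0],[-0.0083,-0.0892,-0.0882,0,0,0]
```

Request:
arm_command(motion=[[[-0.03, 0, 0, 0, 0, 0], [-0.07, 0, 0, 0, 0, 0], [-0.13, 0, 0, 0, 0, 0], [-0.13, 0, 0, 0, 0, 0], [-0.06, -0.04, -0.0744, 0.001, 0, 0], [-0.06, -0.041, -0.0742, 0.001, 0, 0], [-0.06, -0.041, -0.074, 0.001, 0, 0], [0, -0.09, -0.088, 0, 0, 0], [0, -0.09, -0.088, 0, 0, 0], [0, -0.09, -0.088, 0, 0, 0], [0, -0.09, -0.088, 0, 0, 0], [0, 0, 0, 0, 0, 0], [0, 0, 0, 0, 0, 0]]])

```text
time_s: 43.15
tcp_pos: [416.7, 235.4, 215.0]
ee_rot: [0.414, 0.575, -0.406, 0.578]
ft_force: [0.4, 0.2, -4.1]
width: 20.3
```

```bash
python3 - <<'E'
from h import *
p,R,s=tool(); print(s['time_s'],p,jawyaw(R),s['ft_force'],s['width'],abs(s['joint_vel']).max())
c=shot('wrist','w16.png')
meas(c,'i_bar',(458,238),60)
w,cf=cloud(c,'knob_weight',p[:2])
if w is not None:
    q=R.inv().apply(w-p); q=q[(abs(q[:,0])<60)&(abs(q[:,1])<60)&(abs(q[:,2])<40)]
    for a in range(-27,50,5):
        m=abs(q[:,0]-a)<2.5
        if m.sum()>10: print(a,m.sum(),np.percentile(q[m],[1,50,99],axis=0).round(1).tolist())
E
```

```text
43.15 [416.66120521 235.36837819 215.02261491] -70.82624500506394 [ 0.42619228  0.15334926 -4.14855032] 20.307221716629915 0.022805706785410888
i_bar 0.84 2190 (array([459.3, 238.3]), array([68.8, 27.8]), 19.0) z 59.9 tool [[153.7, 5.7, -2.2], [157.3, 73.9, 25.2]]
-22 1109 [[-24.3, -4.9, -8.5], [-22.7, 2.4, 0.9], [-19.7, 9.3, 10.5]]
-17 251 [[-19.4, 2.8, -8.7], [-17.7, 8.6, 1.4], [-14.6, 10.2, 10.9]]
-12 166 [[-14.4, 2.6, -8.9], [-12.2, 8.8, 1.4], [-9.7, 10.2, 11.2]]
-2 19 [[-1.2, 4.0, -8.1], [0.2, 5.3, 1.4], [0.5, 9.2, 5.6]]
3 1498 [[1.1, -0.1, -15.7], [3.9, 11.4, 1.4], [5.5, 20.1, 18.5]]
8 307 [[5.5, 8.4, -18.4], [7.2, 17.7, 0.8], [10.4, 20.8, 19.7]]
13 198 [[10.6, 7.4, -18.9], [13.0, 18.5, 0.3], [15.4, 21.0, 20.2]]
18 183 [[15.6, 7.2, -19.0], [18.0, 18.6, 0.8], [20.4, 20.7, 20.0]]
23 176 [[20.6, 7.7, -18.7], [23.1, 18.7, 1.4], [25.4, 20.8, 19.9]]
28 154 [[25.6, 7.5, -18.8], [28.0, 18.4, 0.2], [30.5, 20.8, 19.5]]
33 88 [[30.5, 6.6, -19.1], [31.8, 19.3, -1.3], [34.2, 20.9, 18.5]]
```

View pics/w16.png

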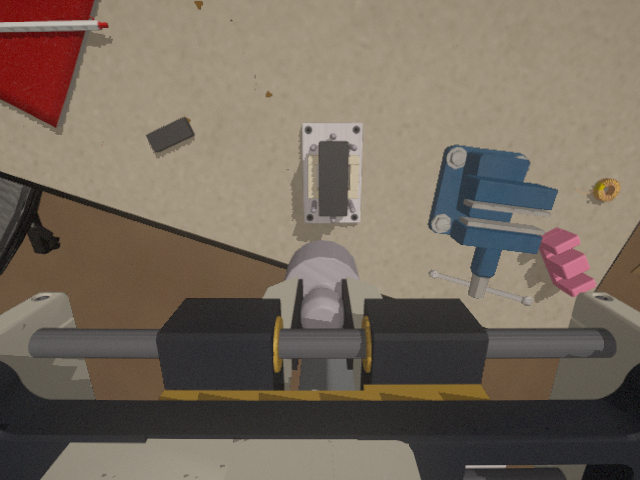

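```bash
python3 - <<'E'
from h import *
plan([(459.85,239.55,135,-70.7)],step=30)
E
```

```text
4 rows: [0.0665,0.0343,0.0083,-0.0003,-0.0002,-0.0008],[0.0664,0.0345,0.0083,-0.0003,-0.0002,-0.0008],[0.0663,0.0346,0.0083,-0.0003,-0.0002,-0.0008],[0.0662,0.0348,0.0083,-0.0003,-0.0002,-0.0008]
```

Request:
arm_command(motion=[[[0.06, 0.035, 0.008, 0, 0, -0.001], [0.06, 0.035, 0.008, 0, 0, -0.001], [0.06, 0.035, 0.008, 0, 0, -0.001], [0.06, 0.03, 0.006, 0, 0, 0], [0, 0, 0, 0, 0, 0], [0, 0, 0, 0, 0, 0]]])

```text
time_s: 44.05
tcp_pos: [464.5, 236.9, 141.1]
ee_rot: [0.413, 0.574, -0.412, 0.575]
ft_force: [-0.4, 0.2, -4.5]
width: 20.1
```

```bash
python3 - <<'E'
from h import *
p,R,s=tool(); print(s['time_s'],p,jawyaw(R),s['ft_force'])
plan([(459.85,239.55,105,-70.7)],step=50)
E
```

```text
44.05 [464.54772703 236.86542939 141.11171155] -71.36604357857316 [-0.39823461  0.23044981 -4.52134239]
1 rows: [0.1204,-0.0122,-0.0134,-0.0037,-0.0001,-0.0007]
```

Request:
arm_command(motion=[[[0.03, -0.0122, -0.0134, -0.0037, 0, 0], [0.03, 0, 0, 0, 0, 0], [0.01, 0, 0, 0, 0, 0], [0, 0, 0, 0, 0, 0], [0, 0, 0, 0, 0, 0]]])

```text
time_s: 44.68
tcp_pos: [459.4, 240.4, 120.3]
ee_rot: [0.41, 0.577, -0.407, 0.578]
ft_force: [0.1, -0.3, -3.9]
width: 20.4
```

```bash
python3 - <<'E'
from h import *
p,R,s=tool(); print(s['time_s'],p,jawyaw(R),s['ft_force'])
plan([(459.85,239.55,95,-70.7)],step=50)
E
```

```text
44.675 [459.41822054 240.3627439  120.26805455] -70.60979035744306 [ 0.05748945 -0.2631386  -3.85146596]
1 rows: [0.0842,0.0001,0.0031,0.0005,-0.0004,-0.0013]
```

Request:
arm_command(motion=[[[0.025, 0, 0.003, 0, 0, -0.0015], [0.025, 0, 0, 0, 0, 0], [0, 0, 0, 0, 0, 0], [0, 0, 0, 0, 0, 0]]])

```text
time_s: 45.18
tcp_pos: [460.1, 239.5, 104.3]
ee_rot: [0.409, 0.578, -0.409, 0.577]
ft_force: [0.4, -0.9, -4.2]
width: 20.5
```

```bash
python3 - <<'E'
from h import *
p,R,s=tool(); print(s['time_s'],p,jawyaw(R),s['ft_force'])
plan([(459.85,239.55,95,-70.7)],step=50)
E
```

```text
45.175 [460.05508241 239.46547999 104.2777238 ] -70.6217219674281 [ 0.37160301 -0.85143508 -4.17985373]
1 rows: [0.0309,-0.0005,-0.0005,0.0004,-0.0004,0.0002]
```

Request:
arm_command(motion=[[[0.015, -0.0005, 0, 0, 0, 0], [0.01, 0, 0, 0, 0, 0], [0, 0, 0, 0, 0, 0]]])

```text
time_s: 45.55
tcp_pos: [460.0, 239.5, 96.4]
ee_rot: [0.409, 0.577, -0.409, 0.577]
ft_force: [-0.7, -0.5, -3.4]
width: 20.5
```

Request:
arm_command(motion=[[[0.005, 0, 0, 0, 0, 0], [0, 0, 0, 0, 0, 0]]])

```text
time_s: 45.8
tcp_pos: [460.1, 239.6, 94.9]
ee_rot: [0.409, 0.577, -0.408, 0.577]
ft_force: [-0.7, 1.0, -4.6]
width: 20.1
```

Request:
arm_command(motion=[[[0.004, 0, 0, 0, 0, 0], [0.003, 0, 0, 0, 0, 0]]])

```text
time_s: 46.05
tcp_pos: [460.5, 239.9, 94.7]
ee_rot: [0.409, 0.578, -0.408, 0.577]
ft_force: [-2.4, -2.3, 6.5]
width: 20.3
```

Contact. Releasing, with a small relief upward first.

Request:
arm_command(motion=[[[0, 0, 0, 0, 0, 0], [0, 0, 0, 0, 0, 0], [0, 0, 0, 0, 0, 0], [0, 0, 0, 0, 0, 0]]], grip=-0.2)

```text
time_s: 46.55
tcp_pos: [462.4, 241.0, 96.2]
ee_rot: [0.411, 0.577, -0.407, 0.577]
ft_force: [0.5, 0.3, 0.3]
width: 53.8
```

Request:
arm_command(motion=[[[-0.04, 0, 0, 0, 0, 0], [-0.12, 0, 0, 0, 0, 0], [-0.17, 0, 0, 0, 0, 0], [-0.17, 0, 0, 0, 0, 0], [0, 0, 0, 0, 0, 0], [0, 0, 0, 0, 0, 0]]])

```text
time_s: 47.3
tcp_pos: [461.8, 240.0, 253.7]
ee_rot: [0.411, 0.577, -0.406, 0.577]
ft_force: [-0.4, 0.4, -0.2]
width: 54.9
```

```bash
python3 - <<'E'
from h import *
p,R,s=tool(); print(s['time_s'],p,jawyaw(R),s['ft_force'],s['width'])
c=shot('wrist')
meas(c,'knob_weight',(458,238),118)
meas(c,'knob_weight',(458,238),90)
meas(c,'i_bar',(458,238),60,2)
c2=c['img'][120:270,230:430,::-1]
a=shot('side','side_end.png')['img'][200:350,300:460,::-1]
b=shot('scene','scene_end.png')['img'][180:300,190:330,::-1]
f=lambda i:cv2.resize(i,(266,250),interpolation=cv2.INTER_CUBIC)
cv2.imwrite('pics/end.png',np.hstack([cv2.resize(a,(266,250)),f(b),f(c2)]))
E
```

```text
47.3 [461.76434069 240.04314265 253.68961769] -70.64610510198791 [-0.35347468  0.42013659 -0.17611286] 54.8753157010615
knob_weight 0.58 357 (array([459.6, 238.6]), array([20.4, 19.6]), 19.9) z 117.5 tool [[134.5, -12.9, -8.2], [138.7, 6.3, 10.8]]
knob_weight 0.58 964 (array([459.7, 238.4]), array([43. , 42.7]), 76.2) z 90.5 tool [[160.4, -23.8, -19.6], [165.1, 17.4, 21.5]]
i_bar 0.92 453 (array([459.6, 238.6]), array([69.2, 27. ]), 19.9) z 59.9 tool [[191.0, -37.2, -12.7], [194.3, 31.3, 14.4]]
```

View pics/end.png

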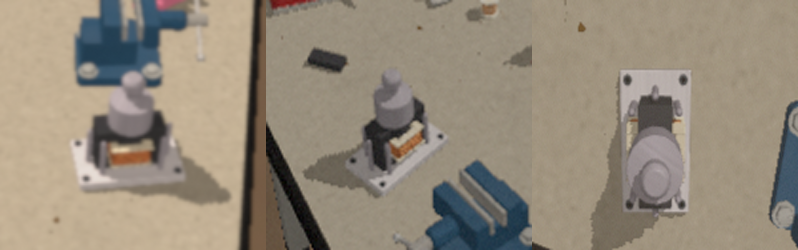

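View pics/scene_end.png

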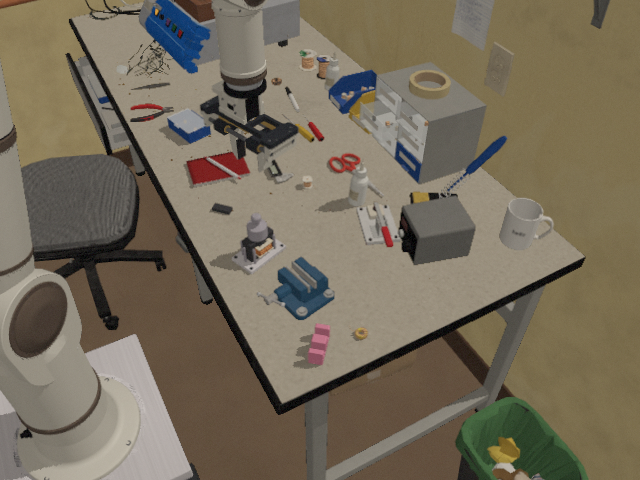

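The knob stands upright at (459.7,238.4), centred on the bar, and the bystanders are where they were. Handing in.

```bash
python3 -c "
from h import *
print(workorder.sign_off(), monitor.state()['time_s'])"
```

```text
the job is handed in; nothing more can be done
the job is handed in; nothing more can be done
```

The transformer is stacked in the jig in the order asked: grey E core, coil former, long ferrite bar, then the steel knob weight. I handed the job in at about 47 s of the 136 s allowed, with the gripper clear above the stack.

Last checks, from the wrist camera's depth pictures:

| Piece | Measured | Expected |
|---|---|---|
| E core, leg tops | 45.7 mm | 46 mm |
| Former, top | 44.4 mm (before the bar went on) | 44.5 mm |
| Bar, top (flat) | 59.9 mm | 60 mm |
| Knob weight, top | 117.5 mm (upright) | 118 mm |

- **Centring:** the knob weight is within about 0.3 mm of the bar's centre. The E core sits about 1 mm off the jig centre along its length, inside the pin clearance.
- **Handling:** each piece was lowered until light contact, with wrist force at most about 13 N, and then released.
- **Bystanders:** the final pictures show the short bar, the pink look-alike and the other things where they were; I did not measure them again.
- **Disagreements:** the camera and tool frames differed by about 1–1.4 mm, so I aligned held pieces to the jig within the camera picture. The gripper read 20.4 mm on the 22 mm knob, but the grasp held.

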